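# Cradle and chock a titanium bar in a dental lab

## Robot

A 6-joint arm with a two-finger parallel gripper is mounted at the origin on the work surface. World frame = base frame: x ahead of the robot, y to its left, z up, the work surface at z = 0. Lengths are in mm, angles in degrees, forces in N, time in s.
With the tool pointing down it reaches from about 350 to 850 mm from the base axis. Payload 8.1 kg.
Tool frame: the origin (TCP) lies midway between the tips of the shut fingers; the grasp point (between the pads) lies 19 mm behind it (r.tcp_to_grasp is the distance from the TCP to the grasp point, in mm); z points along the fingers, y is the direction in which the jaws open and shut (so a half turn about z gives the same grasp; the last joint's range is limited). The gripper opens to 85 mm and grips with 20 to 120 N. Pads are 22 mm wide; open, the fingers measure 114 mm over their backs; the gripper's body (76 mm by 85 mm) begins 54 mm behind the grasp point. The pads swing forward as they close: fully open they stand 13 mm farther back than shut.
Start: joints at [-73.992, 7.471, 85.268, -0, 87.261, -4.893], TCP at [214.077, -560.514, 208.292] pointing down, gripper open.
Joint ranges: [-169.43, 169.43], [-51.17, 129.36], [1.28, 143.12], [-76.62, 256.62], [0, 156.53], [-152.29, 152.29]. Speed limits (degrees/s): [136.94, 136.94, 159.86, 180, 180, 180].

## Interface

Orientations are given as [roll, pitch, yaw] about the fixed x, y, z axes, in that order (R = Rz(yaw) Ry(pitch) Rx(roll)).
In Python, from bench import r gives the robot as it stands.
- The arm moves only by the tool jog_arm, never from a script. Its argument "targets" is a list of rows, each a list of 7 numbers: the shift along the tool's x, y, z in m, then the turn, a rotation vector about the tool's x, y, z in rad, then the closure, from 0 (fully open) to 1 (shut). In form: [[dx, dy, dz, wx, wy, wz, claw], ...]. A call has 1 to 5 rows; each row is the pose to reach, as a shift and turn from the pose commanded when the call began, along the tool's axes at that moment; what a row does not reach only later rows make up. A row lasts 1/12 s, in which the tool goes at most 41.7 mm and 7.16 degrees, less where a joint would pass 70% of its speed; a pose out of reach is approached as far as the arm can. A call with a gripper value outside its range is refused whole. The fingers move at their own pace and stop on an object; "newtons" is the grip in N (left out, the last holds). Time passes only in rows, so rows that repeat a pose let the fingers close. It gives the time, the measured TCP pose, the force and the opening at its end, in the units of the state.
- r.sense(): the state, without advancing time (a new reading comes with each control period).
- r.snapshot(name): name is "side" or "top"; returns a dict with "pixels" (420x560x3 uint8, red, green, blue), "fx", "fy", "cx", "cy" (pixels), "origin" and "attitude" of the camera in the world. Camera axes: x right, y down, z forward; pixel columns grow to the right and rows downward; lengths in mm; the calibration is good to about 2 mm. A picture is of the moment at which its call begins. There is no depth.
- r.hand_in(): hands the job in, once; it reports no verdict.
The state is a dict: "time": time; "joint_pos": joint angles; "qd": joint speeds; "joint_efforts": joint torques, N m; "tool_pos": TCP position; "tcp_rot": TCP orientation; "ft_force": force on the tool from outside, world axes, zero at the start; "wrist_torque": the same for the moment, N m; "finger_gap": finger opening in mm.
Only numpy, scipy, OpenCV 4.12 (cv2) and the standard library are available. Lean on these libraries where they do the work, as an engineer would, in place of code of your own. Each camera call takes 0.05 s, during which the arm holds its last target.

## Task

Take the bare metal (titanium) bar from the stock rack and lay it centred in the two blue V-cradles of the stand, lowering it in rather than dropping it. Then chock it against rolling: stand the orange chock upright, narrow foot down, in the pocket between the bar and the low blue curb, square to the bar and about midway between the cradles. Leave the ivory rod where it lies.

Things in the scene. Friction and masses are not known exactly. Their poses are not given: they have to be found in the camera images.
- ti_bar_center (a point): Centre of the titanium bar: plain light grey metal cylinder, 26 mm diameter, 180 mm long, 0.4 kg. x = its long axis (level; it may be rolled about it). It starts in one of the two places, 90 mm apart, of the stock rack, its axis 34 mm above the table. The rack's base plate is 6 mm thick; its rails cross under the bar 60 mm either side of the middle, so the middle 100 mm is free.
- ivory_rod_center (a point): Centre of the ivory-coloured plastic rod of the same size (26 mm diameter, 180 mm long), lying parallel to the metal bar in the other place of the rack. x = its long axis. Not wanted: leave it there.
- chock_center (a point): Centre, half-way up, of the orange chock: loose block, 70 g, upright on the table, 30 mm wide (x), 40 mm long (y), 50 mm tall (z). The lowest 14 mm of its x faces taper to a foot 20 mm wide; its y ends are flat and upright, to be gripped (40 mm). The same either way round.
- seat (a point): Centre of the bar when seated in the fixed stand, 47 mm above the table. y = direction of the seated bar, x = level, across it, towards chock pocket and curb, z up. Two blue V-cradles, 18 mm wide, centred 70 mm either way along y, on a 12 mm grey plate; flanks 50 deg on the -x side, 20 deg on the +x side: a bar let down within 8 mm rolls home. Plate is 22 mm under the seated bar.
- pocket (a point): Where the chock's centre ends, at the middle of the chock pocket, 37 mm above the table: 34 mm from the seat along its x, 10 mm lower. Axes as the seat's; the chock's y ends lie along y. The pocket is the strip of plate, 42 mm wide in x, between the seated bar's side and the low blue curb (14 mm high, 10 mm thick), and 122 mm long in y between the cradles.
Mind the look-alikes: they are no part of the job. Several things look just like the part that bears chock_center: the one meant starts farthest to the robot's left. What is shaped like the part that bears ti_bar_center but green is not meant.

How it is judged (in metres and radians):
On the way, in this order (a step that is already met when the one before it is completed fails the run):
1. the titanium bar lies seated in the V-cradles, let go (x of ti_bar_center in the frame of seat between -0.008 and 0.008 m and y of ti_bar_center in the frame of seat between -0.02 and 0.02 m and z of ti_bar_center in the frame of seat between -0.006 and 0.006 m and angle between the x axis of ti_bar_center and the y axis of seat, either way round below 0.17 rad and contact force between the fingers and ti_bar below 0.3 N), for 0.2 s.
2. the chock stands in the pocket between the bar and the curb, with the bar still seated (x of ti_bar_center in the frame of seat between -0.008 and 0.008 m and y of ti_bar_center in the frame of seat between -0.02 and 0.02 m and z of ti_bar_center in the frame of seat between -0.006 and 0.006 m and angle between the x axis of ti_bar_center and the y axis of seat, either way round below 0.17 rad and x of chock_center in the frame of pocket between -0.012 and 0.012 m and y of chock_center in the frame of pocket between -0.025 and 0.025 m and z of chock_center in the frame of pocket between -0.006 and 0.006 m and angle between chock_center's own z axis and vertical below 0.17 rad and angle between the y axis of chock_center and the y axis of pocket, either way round below 0.3 rad), for 0.2 s.
At the end, for the whole second after the job is handed in: Bar seated: centre within 8 mm across, 20 mm along, 6 mm in height, 10 deg. Chock on the plate in the pocket: within 12 mm across, 25 mm along of its middle, 6 mm in height, upright within 10 deg, square within 17 deg. Both released, at rest; ivory rod within 30 mm of its start (all of step 2 and contact force between the fingers and ti_bar below 0.3 N and contact force between the fingers and chock below 0.3 N and linear speed of each of ti_bar, chock below 0.02 m/s and distance of ivory_rod_center from where it was at the start of the episode below 0.03 m); the robot touches nothing.
It fails at once if the ivory rod is moved by more than 30 mm (distance of ivory_rod_center from where it was at the start of the episode above 0.03 m).
It fails at once if the titanium bar is let go more than 25 mm above its seat over the cradles (dropped) (z of ti_bar_center in the frame of seat above 0.025 m and horizontal distance between ti_bar_center and seat below 0.08 m and contact force between the fingers and ti_bar below 0.2 N).
It also fails if it takes over 58 s, if anything falls off the work surface, if the arm or the gripper's body presses on something with over 40 N, if the wrist force passes 120 N, or if a joint passes its speed limit or range.

## Working session

There is one attempt and no reset: what is moved stays moved. The work goes in short steps, Python scripts to look and compute and a tool call to move; the robot and the scene stay as the last step left them, time stands still between calls to the robot, and variables do not carry over. Pictures are saved under pics/ and viewed, and the job is handed in when it is done.

Besides the shell and the picture viewer there is one more tool, called as a command line: name --pt "numbers of a row" for each row, then --argument value for the rest. jog_arm: Moves the arm, as the interface text tells. Its arguments: {"type":"object","properties":{"targets":{"type":"array","items":{"type":"array","items":{"type":"number"}}},"newtons":{"type":"number"}},"required":["targets"]}

```bash
mkdir -p pics; ls; python3 - <<'E'
from bench import r
import cv2,json
print(r.sense())
for n in("side","top"):
    s=r.snapshot(n)
    cv2.imwrite(f"pics/{n}0.png",s["pixels"][:,:,::-1])
    print(n,{k:v for k,v in s.items() if k!="pixels"})
E
```

```text
pics
{'time': 0.0, 'joint_pos': array([-7.39914899e+01,  7.51296468e+00,  8.53289634e+01, -2.11271250e-03,
        8.72627873e+01, -4.89261563e+00]), 'qd': array([ 0.03833016, -0.11647915,  0.03770342, -0.01984486, -0.01177625,
        0.05390914]), 'joint_efforts': array([-2.70579752e-03, -5.69412625e+01, -5.00543189e+01, -3.79700487e-04,
        1.51138828e-02,  5.30413251e-05]), 'tool_pos': array([ 213.90121159, -559.94086987,  207.2698555 ]), 'tcp_rot': array([-1.79895486e+02, -6.82858411e-03,  2.09012224e+01]), 'ft_force': array([-0.12996283,  0.49784039,  0.93483912]), 'wrist_torque': array([ 0.03823119, -0.00012978, -0.01322279]), 'finger_gap': 85.5535549836594}
side {'fx': 440.1203085815911, 'fy': 440.1203085815911, 'cx': 278.5513273271716, 'cy': 207.90969899702932, 'origin': array([ 311.08961845, -722.75491321,  520.70634575]), 'attitude': array([-120.47702871,   -1.45204489,  -21.32153187])}
top {'fx': 474.62927499666546, 'fy': 474.62927499666546, 'cx': 278.73864322848056, 'cy': 215.16498844162888, 'origin': array([ 494.22299463,   22.58113717, 1126.10344156]), 'attitude': array([-1.73290730e+02,  8.58448079e-02, -9.16245563e+01])}
```

View pics/top0.png

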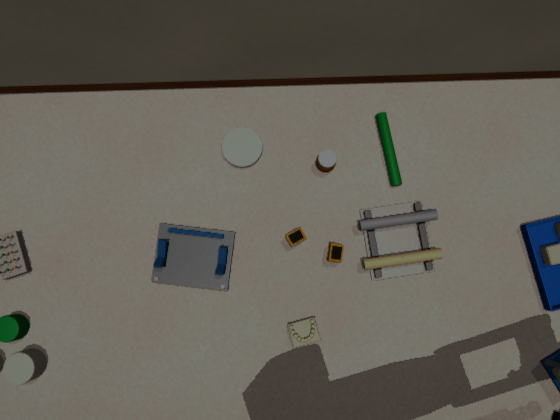

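View pics/side0.png

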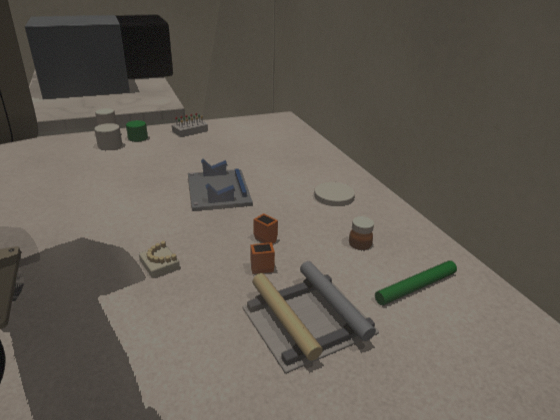

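The top view has ahead (+x) upward and left (+y) to the left. Candidates:
- **Bar:** the grey bar at (398,219) is the one wanted. The ivory rod at (402,258) and the green rod at (389,150) are not.
- **Chock:** orange blocks at (296,237) and (336,253). The left-most is (296,237).
- **Stand:** at (194,257), with the curb at its upper (+x) side.

Next I'll check these in close crops.

```bash
cat > h.py <<'E'
import numpy as np,cv2
from scipy.spatial.transform import Rotation as R
def cam(s):
    return R.from_euler('xyz',s["attitude"],degrees=True).as_matrix(),np.array(s["origin"])
def px2w(s,u,v,z):
    M,o=cam(s); d=M@np.array([(u-s["cx"])/s["fx"],(v-s["cy"])/s["fy"],1.]); return o+d*(z-o[2])/d[2]
def w2px(s,p):
    M,o=cam(s); c=M.T@(np.array(p)-o); return np.array([s["cx"]+s["fx"]*c[0]/c[2],s["cy"]+s["fy"]*c[1]/c[2]])
def crop(s,u0,v0,w,h,k,fn,g=1.0):
    c=s["pixels"][v0:v0+h,u0:u0+w,::-1]; c=np.clip(c.astype(float)*g,0,255).astype(np.uint8)
    cv2.imwrite(fn,cv2.resize(c,None,fx=k,fy=k,interpolation=cv2.INTER_CUBIC))
E
python3 - <<'E'
from bench import r
from h import *
s=r.snapshot("top")
crop(s,140,215,110,82,7,"pics/t_stand.png",1.6)
crop(s,275,195,180,90,4,"pics/t_rack.png",1.6)
s=r.snapshot("side")
crop(s,170,145,200,140,4,"pics/s_stand.png",1.4)
E
```

```text
(no output)
```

View pics/t_stand.png

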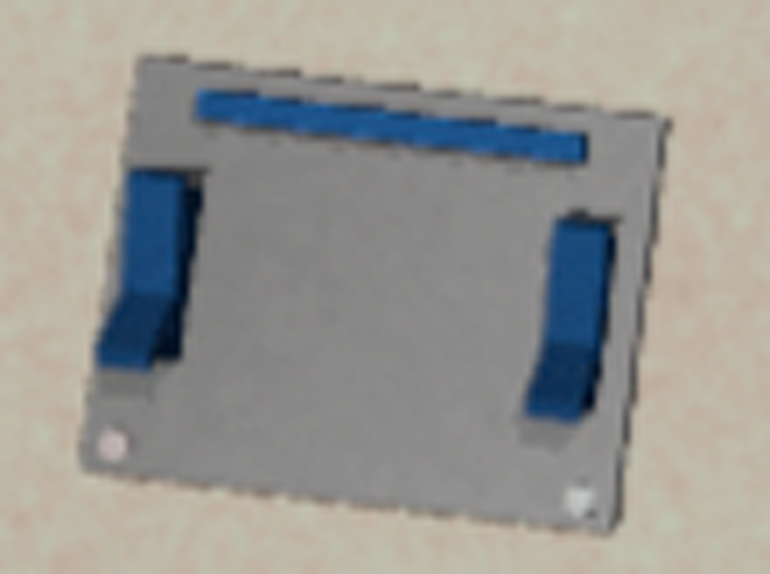

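View pics/t_rack.png

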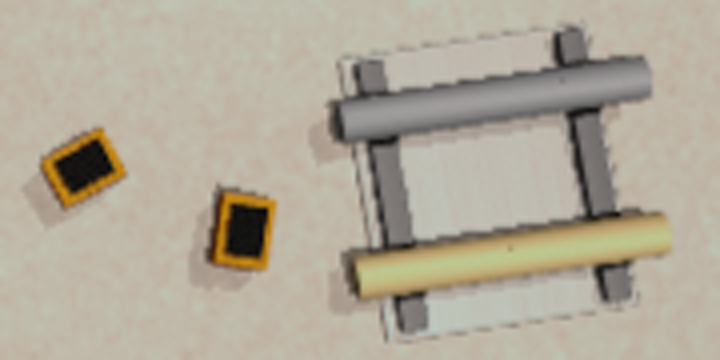

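View pics/s_stand.png

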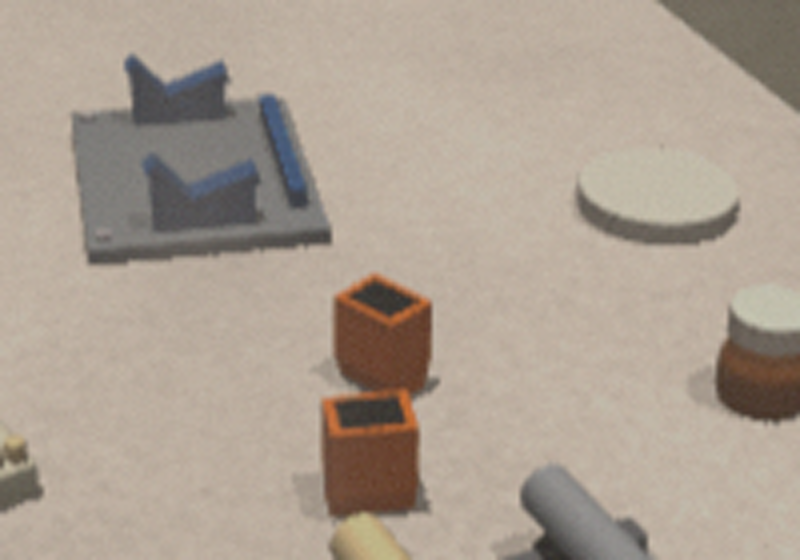

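```bash
python3 - <<'E'
from bench import r
from h import *
np.set_printoptions(precision=1,suppress=True)
s=r.snapshot("top"); 
def P(c,uc,vc,z):
    u0,v0,k=c; return px2w(s,u0+(uc+.5)/k-.5,v0+(vc+.5)/k-.5,z)
A=(140,215,7);B=(275,195,4)
pl=np.array([P(A,*q,12) for q in[(138,57),(668,118),(612,530),(82,470)]])
print("plate",pl, "c",pl.mean(0),[np.linalg.norm(pl[i]-pl[(i+1)%4]) for i in range(4)])
for a,b in((0,1),(3,2)):
    d=pl[a]-pl[b];print("ang",np.degrees(np.arctan2(d[1],d[0])))
cu=np.array([P(A,*q,26) for q in[(202,90),(587,135),(585,162),(195,118)]]);print("curb",cu,cu.mean(0))
d=cu[0]-cu[1];print(np.linalg.norm(d),np.degrees(np.arctan2(d[1],d[0])))
v=np.array([P(A,*q,31.7) for q in[(125,303),(180,297),(547,345),(602,352)]]);print("valley",v,v.mean(0))
d=v[:2].mean(0)-v[2:].mean(0);print(np.linalg.norm(d),np.degrees(np.arctan2(d[1],d[0])))
# bar: silhouettes edges at z=34, ends
b=np.array([P(B,*q,34) for q in[(332,102),(650,57),(652,95),(342,142)]]);print("bar",b,b.mean(0))
d=b[[1,2]].mean(0)-b[[0,3]].mean(0);print(np.linalg.norm(d),np.degrees(np.arctan2(d[1],d[0])))
b=np.array([P(B,*q,34) for q in[(353,255),(668,212),(672,250),(360,298)]]);print("ivory",b,b.mean(0))
c=np.array([P(B,*q,50) for q in[(42,164),(101,128),(126,168),(66,208)]]);print("chock",c,c.mean(0),[np.linalg.norm(c[i]-c[(i+1)%4]) for i in range(4)])
for a,b in((1,0),(2,3)):
    d=c[a]-c[b];print("ang",np.degrees(np.arctan2(d[1],d[0])))
c=np.array([P(B,*q,50) for q in[(217,192),(275,198),(268,270),(211,265)]]);print("chock2",c,c.mean(0))
E
```

```text
plate [[615.4 302.8  12. ]
 [589.7 124.6  12. ]
 [453.2 145.5  12. ]
 [477.9 321.3  12. ]] c [534.1 223.6  12. ] [np.float64(180.11859064573795), np.float64(138.03825653032328), np.float64(177.49331086796852), np.float64(138.6908000505788)]
ang 81.79332066775173
ang 82.00376654647876
curb [[602.2 278.   26. ]
 [583.6 150.3  26. ]
 [574.6 151.1  26. ]
 [593.  280.4  26. ]] [588.3 214.9  26. ]
129.1172071624868 81.69901634870094
valley [[532.2 302.1  31.7]
 [533.6 284.   31.7]
 [514.5 163.7  31.7]
 [511.7 145.7  31.7]] [523.  223.9  31.7]
139.71311580068846 81.86357591954368
bar [[ 605.9 -161.5   34. ]
 [ 626.9 -347.    34. ]
 [ 604.7 -346.7   34. ]
 [ 582.6 -166.2   34. ]] [ 605.  -255.4   34. ]
184.28259722022463 -83.28436289234145
ivory [[ 517.5 -169.3   34. ]
 [ 537.  -351.3   34. ]
 [ 515.2 -352.1   34. ]
 [ 493.  -172.1   34. ]] [ 515.7 -261.2   34. ]
chock [[573.6   7.4  50. ]
 [593.2 -26.7  50. ]
 [570.  -40.2  50. ]
 [548.3  -5.4  50. ]] [571.3 -16.2  50. ] [np.float64(39.37597429830647), np.float64(26.792734201974625), np.float64(40.97783597425745), np.float64(28.404237646830175)]
ang -60.21670117193509
ang -58.01380190459645
chock2 [[ 554.9  -91.2   50. ]
 [ 550.6 -123.9   50. ]
 [ 510.1 -118.2   50. ]
 [ 513.8  -86.2   50. ]] [ 532.4 -104.9   50. ]
```

```bash
cat >> h.py <<'E'
def go(r,x,y,z,psi):
    s=r.sense(); M=R.from_euler('xyz',s["tcp_rot"],degrees=True)
    G=R.from_euler('xyz',[180,0,psi],degrees=True)
    d=M.inv().apply(np.array([x,y,z])-s["tool_pos"])/1000
    w=(M.inv()*G).as_rotvec()
    print("t",round(s["time"],2),"pos",s["tool_pos"].round(1),"rot",s["tcp_rot"].round(1),"F",s["ft_force"].round(1),"gap",round(s["finger_gap"],1))
    print("move",d.round(4),w.round(4),"rows",round(np.linalg.norm(d)/.0417,1),round(np.linalg.norm(w)/.125,1))
E
python3 -c "
from bench import r
from h import *
go(r,605,-253.5,150,96.7)"
```

```text
t 0.25 pos [ 214.  -560.2  207.8] rot [-179.9   -0.    20.9] F [-0.6 -0.1  0.6] gap 85.3
move [ 0.4747 -0.147   0.0579] [-7.0000e-04 -7.0000e-04 -1.3229e+00] rows 12.0 10.6
```

jog_arm --pt "0.4747 -0.147 0.0579 0 0 -1.323 0" --pt "0.4747 -0.147 0.0579 0 0 -1.323 0" --pt "0.4747 -0.147 0.0579 0 0 -1.323 0" --pt "0.4747 -0.147 0.0579 0 0 -1.323 0" --pt "0.4747 -0.147 0.0579 0 0 -1.323 0" --newtons 40

```text
time: 0.67
tool_pos: [378.0, -431.5, 184.0]
tcp_rot: [180.0, 0.0, 57.0]
ft_force: [0.6, -1.4, 0.1]
finger_gap: 85.6
```

```bash
python3 -c "
from bench import r
from h import *
go(r,605,-253.5,150,96.7)"
```

```text
t 0.67 pos [ 378.  -431.5  184. ] rot [180.   0.  57.] F [ 0.6 -1.4  0.1] gap 85.6
move [0.2728 0.0936 0.034 ] [ 1.000e-04  1.000e-04 -6.923e-01] rows 7.0 5.5
```

jog_arm --pt "0.273 0.094 0.034 0 0 -0.692 0" --pt "0.273 0.094 0.034 0 0 -0.692 0" --pt "0.273 0.094 0.034 0 0 -0.692 0" --pt "0.273 0.094 0.034 0 0 -0.692 0" --pt "0.273 0.094 0.034 0 0 -0.692 0"

```text
time: 1.08
tool_pos: [542.0, -304.6, 159.6]
tcp_rot: [180.0, 0.0, 92.9]
ft_force: [-0.2, -1.8, -0.2]
finger_gap: 85.4
```

```bash
python3 -c "
from bench import r
from h import *
go(r,605,-253.5,120,96.7)"
```

```text
t 1.08 pos [ 542.  -304.6  159.6] rot [180.    0.   92.9] F [-0.2 -1.8 -0.2] gap 85.4
move [0.0479 0.0655 0.0396] [ 0.0001  0.0001 -0.0667] rows 2.2 0.5
```

jog_arm --pt "0.048 0.0655 0.04 0 0 -0.067 0" --pt "0.048 0.0655 0.04 0 0 -0.067 0" --pt "0.048 0.0655 0.04 0 0 -0.067 0" --pt "0.048 0.0655 0.04 0 0 -0.067 0" --pt "0.048 0.0655 0.04 0 0 -0.067 0"

```text
time: 1.5
tool_pos: [603.6, -255.2, 119.3]
tcp_rot: [-179.9, -0.0, 96.4]
ft_force: [-0.7, -0.5, 0.8]
finger_gap: 85.4
```

```bash
python3 -c "
from bench import r
from h import *
go(r,605,-253.5,13,96.7)
s=r.snapshot('top');crop(s,320,160,160,120,5,'pics/t1.png',1.6)
s=r.snapshot('side');crop(s,220,200,200,150,4,'pics/s1.png',1.4)"
```

```text
t 1.5 pos [ 603.6 -255.2  119.3] rot [-179.9   -0.    96.4] F [-0.7 -0.5  0.8] gap 85.4
move [0.0015 0.0018 0.1063] [-0.0013 -0.0003 -0.0049] rows 2.5 0.0
```

View pics/t1.png

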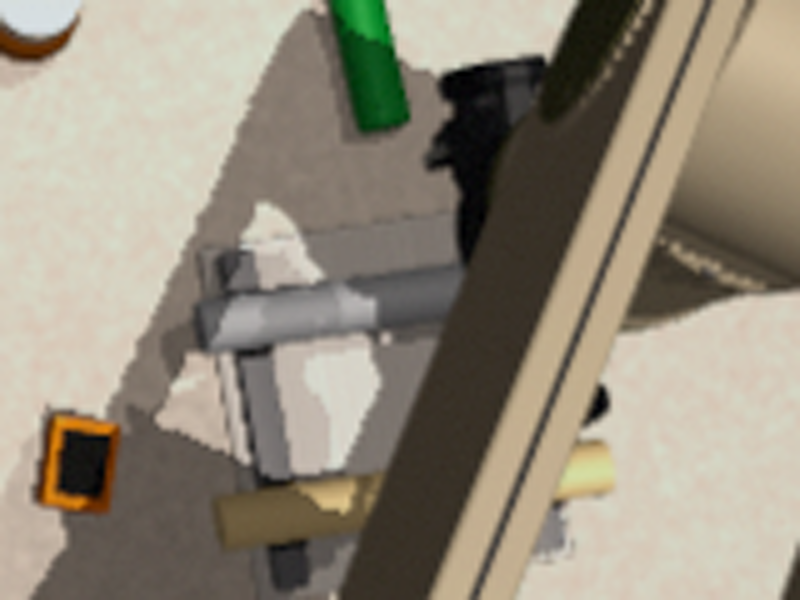

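View pics/s1.png

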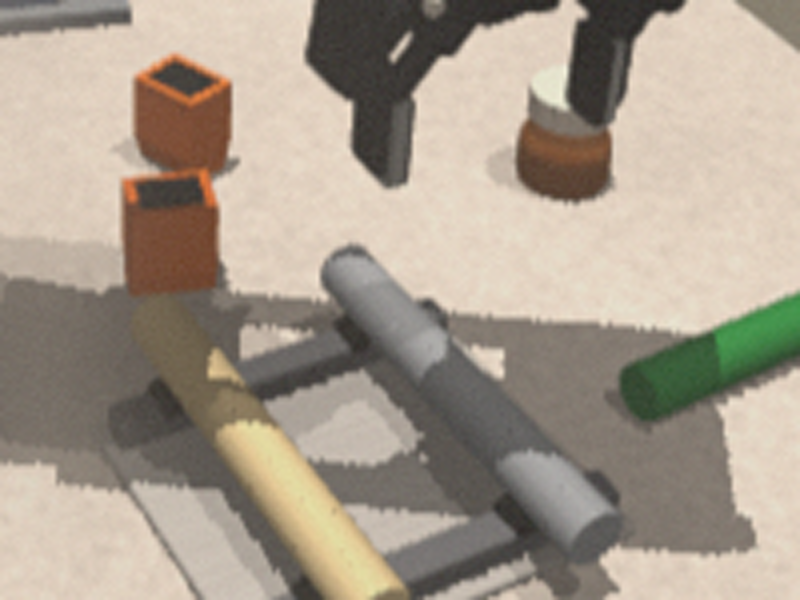

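The gripper hangs over the bar with its jaws either side of it. I'll check the bar estimate by projecting it into the side view.

```bash
python3 -c "
from bench import r
from h import *
go(r,605,-253.5,13,96.7)
s=r.snapshot('side')
a=np.radians(96.7);d=np.array([np.cos(a),np.sin(a),0]);c=np.array([605,-253.5,34.])
for k in(-90,90):
  q=w2px(s,c+k*d);print('end',k,q,(q-[220,200])*4)
T=R.from_euler('z',-8.2,degrees=True);se=np.array([527.8,223.4,47.])
for n,p in dict(va=(-4.1,-61,-15.3),vb=(-4.1,-79,-15.3),cn=(55,-65,-21)).items():
  q=w2px(s,se+T.apply(p));print(n,(q-[170,145])*4)
"
```

```text
t 1.6 pos [ 603.6 -256.8  120.9] rot [1.80e+02 1.00e-01 9.63e+01] F [-0.5 -0.2 -0.1] gap 85.8
move [0.0033 0.0017 0.1079] [ 0.0008  0.0011 -0.0072] rows 2.6 0.1
end -90 [368.79420657 334.64251603] [595.17682627 538.57006412]
end 90 [305.76863264 266.47732952] [343.07453055 265.90931806]
va [184.99371088 186.19660209]
vb [188.41036823 200.92229864]
cn [287.15179209 189.26074919]
```

jog_arm --pt "0.0015 0.0018 0.04 -0.001 0 -0.005 0" --pt "0.0015 0.0018 0.075 -0.001 0 -0.005 0" --pt "0.0015 0.0018 0.095 -0.001 0 -0.005 0" --pt "0.0015 0.0018 0.106 -0.001 0 -0.005 0" --pt "0.0015 0.0018 0.106 -0.001 0 -0.005 0"

```text
time: 2.07
tool_pos: [603.1, -253.9, 11.3]
tcp_rot: [-179.9, -0.1, 96.5]
ft_force: [0.0, -0.5, 0.5]
finger_gap: 85.7
```

```bash
python3 -c "
from bench import r
from h import *
go(r,605,-253.5,13,96.7)
s=r.snapshot('side');crop(s,220,200,200,150,4,'pics/s2.png',1.4)"
```

```text
t 2.07 pos [ 603.1 -253.9   11.3] rot [-1.799e+02 -1.000e-01  9.650e+01] F [ 0.  -0.5  0.5] gap 85.7
move [ 0.0002  0.002  -0.0017] [-0.0026 -0.0023 -0.0027] rows 0.1 0.0
```

View pics/s2.png

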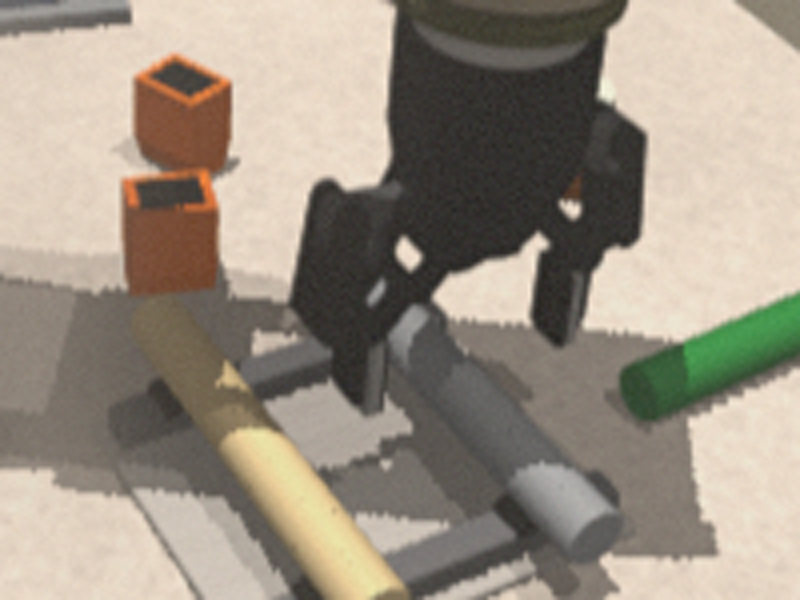

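The jaws straddle the bar about its middle, and the projected ends match the image to within a pixel. Closing now.

jog_arm --pt "0 0 -0.001 0 0 0 1" --pt "0 0 -0.001 0 0 0 1" --pt "0 0 -0.001 0 0 0 1" --pt "0 0 -0.001 0 0 0 1" --pt "0 0 -0.001 0 0 0 1" --newtons 60

```text
time: 2.53
tool_pos: [606.1, -254.0, 15.9]
tcp_rot: [179.9, 0.1, 96.7]
ft_force: [-7.1, -1.5, 5.4]
finger_gap: 25.4
```

jog_arm --pt "0 0 0 0 0 0 1" --pt "0 0 0 0 0 0 1" --pt "0 0 0 0 0 0 1" --pt "0 0 0 0 0 0 1" --pt "0 0 0 0 0 0 1"

```text
time: 2.95
tool_pos: [604.9, -254.2, 16.2]
tcp_rot: [-180.0, 0.0, 96.6]
ft_force: [-8.4, 1.4, 11.8]
finger_gap: 19.2
```

```bash
python3 -c "
from bench import r
from h import *
go(r,605,-253.5,13,96.7)
s=r.snapshot('side');crop(s,220,200,200,150,4,'pics/s3.png',1.4)"
```

```text
t 2.95 pos [ 604.9 -254.2   16.2] rot [-180.     0.    96.6] F [-8.4  1.4 11.8] gap 19.2
move [0.0007 0.0002 0.0032] [-0.0004  0.0005 -0.0009] rows 0.1 0.0
```

View pics/s3.png

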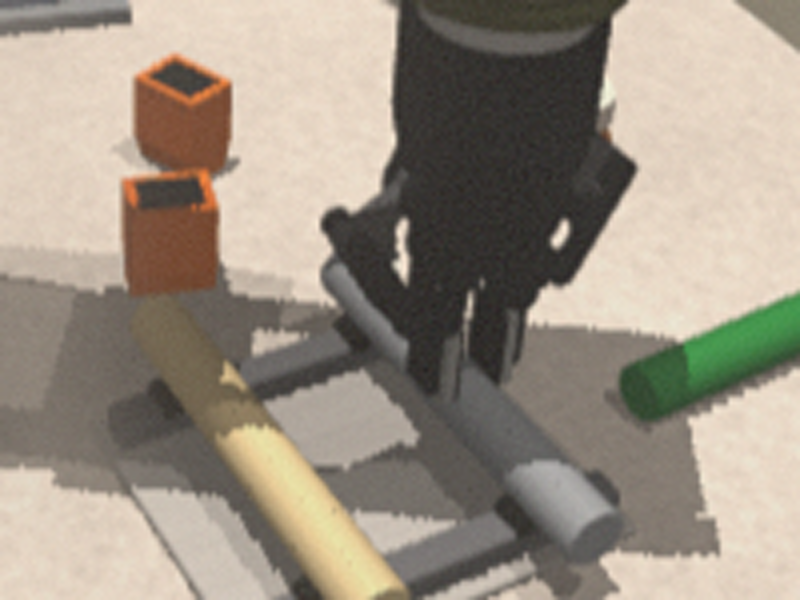

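```bash
python3 -c "
from bench import r
from h import *
go(r,605,-253.5,13,96.7)
s=r.snapshot('side')
T=R.from_euler('z',6.7,degrees=True)
for z in(16,26,34,47):
  for k in(-13,13):
   p=np.array([605,-254,z])+T.apply([k,0,0]);print(z,k,(w2px(s,p)-[220,200])*4)
crop(s,280,235,100,75,8,'pics/s4.png',1.8)
"
```

```text
t 3.0 pos [ 604.9 -254.2   16.2] rot [-180.     0.    96.7] F [-8.3  0.3 11.8] gap 19.5
move [0.0007 0.0002 0.0032] [-0.0004  0.0005 -0.0008] rows 0.1 0.0
16 -13 [427.44406634 433.12700308]
16 13 [479.83571263 413.47214152]
26 -13 [429.43779747 414.76554107]
26 13 [482.1656174  395.24711725]
34 -13 [431.05325218 399.88785274]
34 13 [484.05310397 380.48278485]
47 -13 [433.71803921 375.3462357 ]
47 13 [487.1659222  356.13364042]
```

View pics/s4.png

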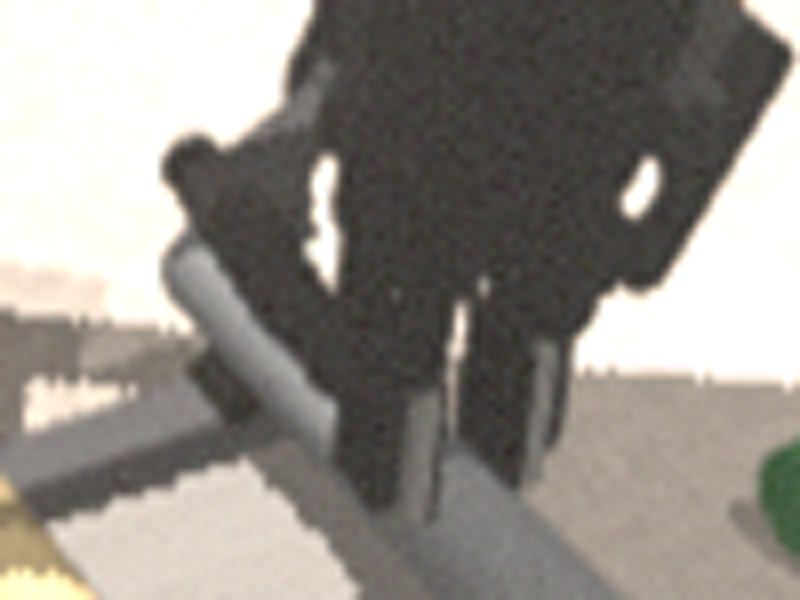

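```bash
python3 -c "
from bench import r
from h import *
s=r.snapshot('side')
T=R.from_euler('z',6.7,degrees=True)
for z in(11,18,24,30,36):
  for k in(-42.5,42.5):
   p=np.array([603.5,-254,z])+T.apply([k,-11,0]);print(z,k,(w2px(s,p)-[220,200])*4)
for z in(26,30,34,38):
  for k in(-10,10):
   p=np.array([605,-254,z])+T.apply([k,-11,0]);print('now',z,k,(w2px(s,p)-[280,235])*8)
"
```

```text
11 -42.5 [376.37394938 484.00358075]
11 42.5 [548.70590611 417.83039313]
18 -42.5 [377.54395117 471.09598789]
18 42.5 [550.653285   405.22517858]
24 -42.5 [378.55631919 459.92742878]
24 42.5 [552.3375279  394.32322039]
30 -42.5 [379.57758724 448.66068349]
30 42.5 [554.03585738 383.33008105]
36 -42.5 [380.6078732  437.29445153]
36 42.5 [555.74845089 372.24461184]
now 26 -10 [421.61583082 578.9465361 ]
now 26 10 [503.32034943 548.17609559]
now 30 -10 [423.36554457 564.0474478 ]
now 30 10 [505.28161761 533.36326504]
now 34 -10 [425.12533857 549.06252464]
now 34 10 [507.25405278 518.4660938 ]
now 38 -10 [426.89530017 533.99102273]
now 38 10 [509.23775059 503.48385948]
```

The pads closed to a 19 mm gap with about 12 N pushing up. That means they pinched the top of the bar. In the image the tips sit at about z = 41, not about 16, so the fingertips are roughly 25 mm higher than the reading implies. I'll reopen and measure both tips in both views.

jog_arm --pt "0 0 0 0 0 0 0" --pt "0 0 0 0 0 0 0" --pt "0 0 0 0 0 0 0" --pt "0 0 0 0 0 0 0" --pt "0 0 0 0 0 0 0"

```text
time: 3.52
tool_pos: [605.5, -253.6, 14.6]
tcp_rot: [179.9, -0.0, 96.7]
ft_force: [-0.3, 0.2, 0.8]
finger_gap: 78.5
```

```bash
python3 -c "
from bench import r
from h import *
print(r.tcp_to_grasp, [a for a in dir(r) if a[0]!='_'])
print(r.sense()['joint_pos'].round(2))
go(r,605,-253.5,13,96.7)
s=r.snapshot('side');crop(s,270,235,120,90,6,'pics/s5.png',1.8)
s=r.snapshot('top');crop(s,340,150,150,112,5,'pics/t5.png',1.6)
"
```

```text
18.700000000000003 ['PlanningError', 'hand_in', 'sense', 'snapshot', 'tcp_to_grasp']
[-2.722e+01  2.511e+01  8.521e+01  4.000e-02  6.965e+01 -3.388e+01]
t 3.52 pos [ 605.5 -253.6   14.6] rot [179.9  -0.   96.7] F [-0.3  0.2  0.8] gap 78.5
move [ 0.0002 -0.0005  0.0016] [ 0.0009 -0.0002 -0.0009] rows 0.0 0.0
```

View pics/s5.png

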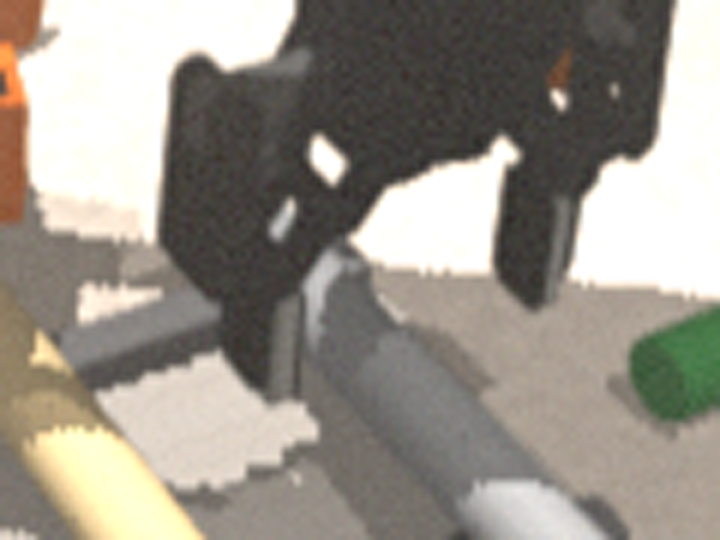

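View pics/t5.png

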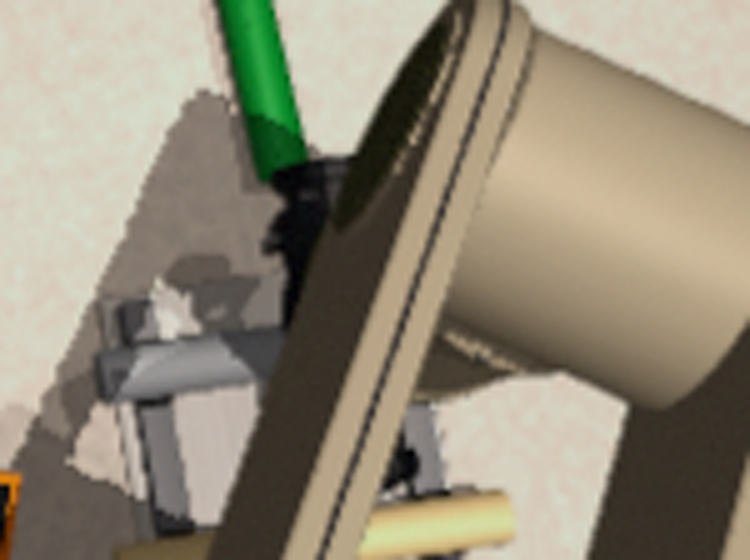

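```bash
python3 -c "
from bench import r
from h import *
np.set_printoptions(precision=1,suppress=True)
t=r.snapshot('top');s=r.snapshot('side')
for q in[(275,165),(290,300),(355,160)]:
  print([px2w(t,340+q[0]/5,150+q[1]/5,z) for z in(40,70,100)])
for z in(20,30,40,50,60):
  print(z,px2w(s,270+285/6,235+400/6,z),px2w(s,270+543/6,235+308/6,z))
"
```

```text
[array([ 689.4, -251.4,   40. ]), array([ 684.1, -243.8,   70. ]), array([ 678.7, -236.2,  100. ])]
[array([ 626.1, -254.7,   40. ]), array([ 622.5, -247. ,   70. ]), array([ 618.8, -239.4,  100. ])]
[array([ 690.7, -288.6,   40. ]), array([ 685.3, -280. ,   70. ]), array([ 679.9, -271.4,  100. ])]
20 [ 582.3 -240.    20. ] [ 669.5 -230.4   20. ]
30 [ 576.9 -249.6   30. ] [ 662.4 -240.2   30. ]
40 [ 571.4 -259.3   40. ] [ 655.2 -250.1   40. ]
50 [ 566.  -268.9   50. ] [ 648.1 -259.9   50. ]
60 [ 560.6 -278.6   60. ] [ 640.9 -269.7   60. ]
```

Both tips triangulate to z ≈ 50 with the gap open and the TCP reading at 14.6. So the tips really are about 25 mm higher than the tool data imply, while x and y agree. I'll lower in stages, watching force and image.

jog_arm --pt "0 0 0.006 0 0 0 0" --pt "0 0 0.012 0 0 0 0" --pt "0 0 0.015 0 0 0 0" --pt "0 0 0.015 0 0 0 0"

```text
time: 4.05
tool_pos: [604.4, -253.1, -2.1]
tcp_rot: [-179.9, -0.1, 96.6]
ft_force: [-0.7, 0.8, 0.4]
finger_gap: 85.2
```

```bash
python3 -c "
from bench import r
from h import *
go(r,605,-253.5,-8,96.7)
s=r.snapshot('side');crop(s,270,235,120,90,6,'pics/s6.png',1.8)
"
```

```text
t 4.05 pos [ 604.4 -253.1   -2.1] rot [-1.799e+02 -1.000e-01  9.660e+01] F [-0.7  0.8  0.4] gap 85.2
move [-0.0005  0.0006  0.0059] [-0.0012 -0.0015 -0.0009] rows 0.1 0.0
```

View pics/s6.png

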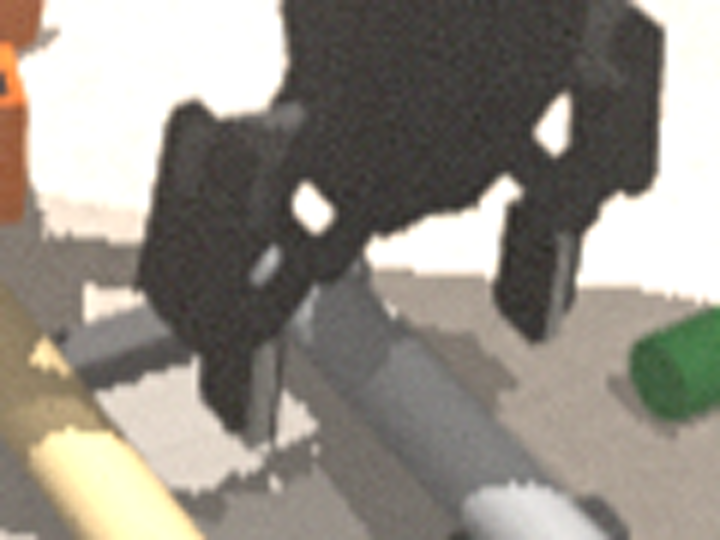

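No contact, though the reading is now −2 with the tips at about z = 36. That confirms the offset. Going down 9 mm more, then closing.

jog_arm --pt "0 0 0.005 0 0 0 0" --pt "0 0 0.009 0 0 0 0" --pt "0 0 0.009 0 0 0 0"

```text
time: 4.35
tool_pos: [604.9, -253.4, -10.4]
tcp_rot: [-180.0, -0.0, 96.6]
ft_force: [0.1, 0.5, -0.7]
finger_gap: 85.4
```

jog_arm --pt "0 0 0 0 0 0 1" --pt "0 0 0 0 0 0 1" --pt "0 0 0 0 0 0 1" --pt "0 0 0 0 0 0 1" --pt "0 0 0 0 0 0 1"

```text
time: 4.77
tool_pos: [605.1, -253.8, -8.9]
tcp_rot: [180.0, 0.0, 96.7]
ft_force: [-35.9, -4.0, 20.9]
finger_gap: 25.5
```

jog_arm --pt "0 0 0 0 0 0 1" --pt "0 0 0 0 0 0 1" --pt "0 0 0 0 0 0 1"

```text
time: 5.02
tool_pos: [604.6, -253.9, -8.7]
tcp_rot: [-180.0, -0.0, 96.6]
ft_force: [-6.4, 0.3, 6.7]
finger_gap: 24.3
```

```bash
python3 -c "
from bench import r
from h import *
go(r,605,-253.5,-8,96.7)
s=r.snapshot('side');crop(s,270,235,120,90,6,'pics/s7.png',1.8)
"
```

```text
t 5.02 pos [ 604.6 -253.9   -8.7] rot [-180.    -0.    96.6] F [-6.4  0.3  6.7] gap 24.3
move [ 0.0004  0.0004 -0.0007] [-0.0008 -0.0002 -0.001 ] rows 0.0 0.0
```

View pics/s7.png

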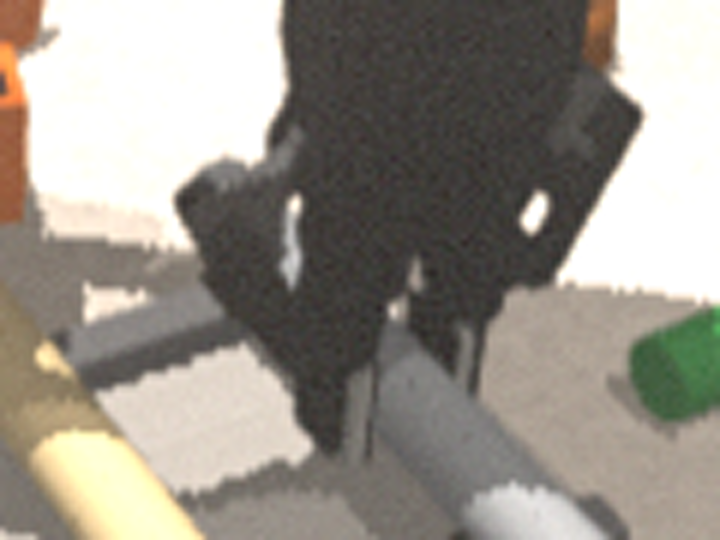

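The tips are now at about z = 18, well below the bar's axis, with a gap of about 25 mm. Test lift.

jog_arm --pt "0 0 -0.006 0 0 0 1" --pt "0 0 -0.016 0 0 0 1" --pt "0 0 -0.03 0 0 0 1" --pt "0 0 -0.045 0 0 0 1" --pt "0 0 -0.06 0 0 0 1" --newtons 80

```text
time: 5.48
tool_pos: [605.9, -253.8, 52.9]
tcp_rot: [179.9, 0.0, 96.6]
ft_force: [0.0, -0.1, -3.6]
finger_gap: 24.2
```

```bash
python3 -c "
from bench import r
from h import *
go(r,605,-253.5,120,96.7)
s=r.snapshot('side');crop(s,220,190,200,150,4,'pics/s8.png',1.6)
"
```

```text
t 5.48 pos [ 605.9 -253.8   52.9] rot [179.9   0.   96.6] F [ 0.  -0.1 -3.6] gap 24.2
move [ 0.0004 -0.0007 -0.0671] [ 0.0018  0.0004 -0.0009] rows 1.6 0.0
```

View pics/s8.png

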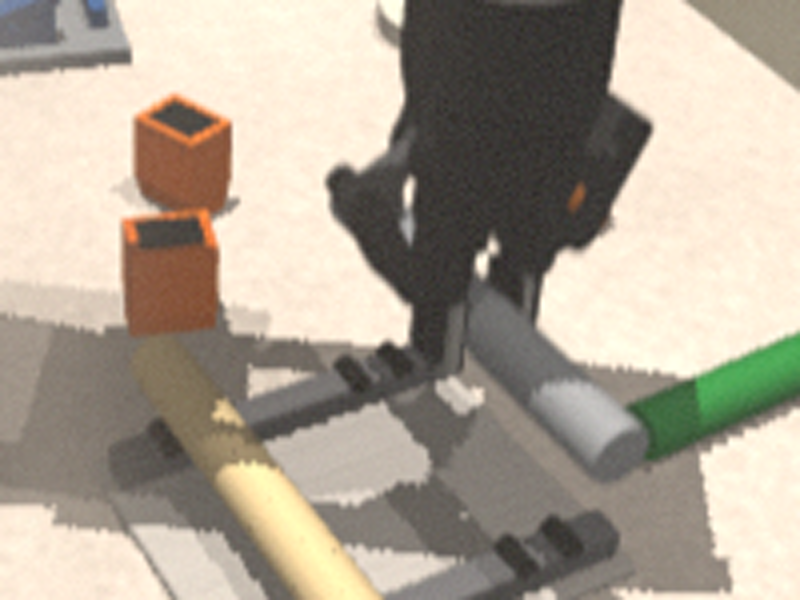

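The bar is held level clear of the rack, with about 3.6 N of extra weight showing, and the ivory rod has not moved. Moving high toward the stand.

```bash
python3 -c "
from bench import r
from h import *
s=r.snapshot('side');a=np.radians(96.7);d=np.array([np.cos(a),np.sin(a),0])
for z in(90,96,102): print(z,(w2px(s,np.array([605.5,-253.7,z])-90*d)-[220,190])*4)
go(r,527.8,223.4,80,81.8)
"
```

```text
90 [617.24206159 464.93976542]
96 [619.56230555 452.141354  ]
102 [621.90552162 439.21622894]
t 5.58 pos [ 608.6 -255.2   56.2] rot [179.6   0.2  96.7] F [ 1.3 -0.4 -3. ] gap 23.8
move [ 0.4846 -0.0246 -0.0261] [0.008  0.0033 0.2592] rows 11.7 2.1
```

The bar's end projects consistently at axis z ≈ 96–97, so axis height = reading + 43.

jog_arm --pt "0.02 0 -0.02 0 0 0.01 1" --pt "0.05 -0.002 -0.035 0 0 0.03 1" --pt "0.085 -0.004 -0.045 0 0 0.06 1" --pt "0.12 -0.006 -0.05 0 0 0.08 1" --pt "0.155 -0.008 -0.05 0 0 0.1 1"

```text
time: 6.0
tool_pos: [580.4, -99.8, 103.0]
tcp_rot: [179.7, 0.0, 90.8]
ft_force: [1.1, 0.4, -4.6]
finger_gap: 23.9
```

```bash
python3 -c "
from bench import r
from h import *
go(r,527.8,223.4,100,81.8)
"
```

```text
t 6.0 pos [580.4 -99.8 103. ] rot [179.7   0.   90.8] F [ 1.1  0.4 -4.6] gap 23.9
move [ 0.3239 -0.048   0.0025] [0.0045 0.0004 0.1573] rows 7.9 1.3
```

jog_arm --pt "0.035 -0.005 0 0 0 0.02 1" --pt "0.07 -0.01 0 0 0 0.04 1" --pt "0.105 -0.015 0 0 0 0.06 1" --pt "0.14 -0.021 0 0 0 0.08 1" --pt "0.175 -0.026 0 0 0 0.1 1"

```text
time: 6.42
tool_pos: [550.1, 75.5, 101.0]
tcp_rot: [179.9, -0.0, 85.1]
ft_force: [1.8, -0.2, -4.8]
finger_gap: 23.9
```

```bash
python3 -c "
from bench import r
from h import *
go(r,527.8,223.4,70,81.8)
"
```

```text
t 6.42 pos [550.1  75.5 101. ] rot [179.9  -0.   85.1] F [ 1.8 -0.2 -4.8] gap 23.9
move [ 0.1455 -0.0349  0.031 ] [ 0.0014 -0.0003  0.0581] rows 3.7 0.5
```

jog_arm --pt "0.035 -0.009 0.006 0 0 0.015 1" --pt "0.07 -0.017 0.015 0 0 0.03 1" --pt "0.105 -0.026 0.025 0 0 0.045 1" --pt "0.13 -0.032 0.03 0 0 0.058 1" --pt "0.1455 -0.035 0.031 0 0 0.058 1"

```text
time: 6.83
tool_pos: [526.1, 224.6, 68.3]
tcp_rot: [-179.9, -0.0, 81.9]
ft_force: [0.0, -0.8, -4.1]
finger_gap: 24.2
```

jog_arm --pt "0 0 0 0 0 0 1" --pt "0 0 0 0 0 0 1"

```text
time: 7.0
tool_pos: [527.7, 222.6, 69.7]
tcp_rot: [179.9, -0.0, 82.0]
ft_force: [0.6, -1.0, -4.5]
finger_gap: 23.8
```

```bash
python3 -c "
from bench import r
from h import *
go(r,527.8,223.4,20,81.8)
s=r.snapshot('side');crop(s,140,100,160,120,5,'pics/s9.png',1.6)
T=R.from_euler('z',-8.2,degrees=True)
for k in(-90,90):print((w2px(s,np.array([527.8,223.4,113])+T.apply([0,k,0]))-[140,100])*5)
s=r.snapshot('top');crop(s,130,200,130,98,6,'pics/t9.png',1.6)
for k in(-90,90):print((w2px(s,np.array([527.8,223.4,113])+T.apply([0,k,0]))-[130,200])*6)
"
```

```text
t 7.0 pos [527.7 222.6  69.7] rot [179.9  -0.   82. ] F [ 0.6 -1.  -4.5] gap 23.8
move [ 0.0008 -0.0001  0.0497] [ 0.0009 -0.      0.0033] rows 1.2 0.0
[389.25493426 323.56011978]
[349.3512475  174.50834168]
[579.62312304 376.04852701]
[ 76.79265141 317.72377923]
```

View pics/s9.png

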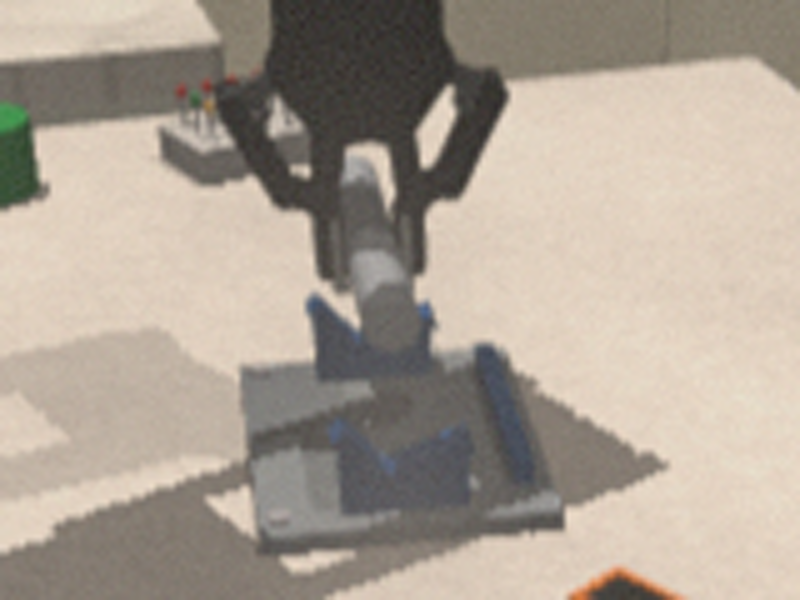

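View pics/t9.png

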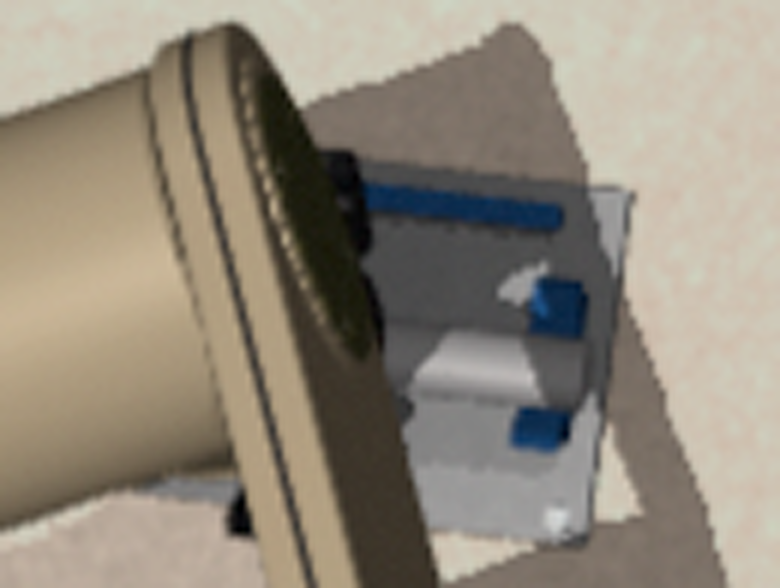

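The bar is over the cradles. Its near end is at (390,318) in the side crop and (583,370) in the top crop, each within about 1 px of prediction. Lowering.

jog_arm --pt "0.0005 0 0.015 0 0 0.003 1" --pt "0.0005 0 0.03 0 0 0.003 1" --pt "0.0005 0 0.045 0 0 0.003 1" --pt "0.0005 0 0.055 0 0 0.003 1" --pt "0.0005 0 0.055 0 0 0.003 1"

```text
time: 7.52
tool_pos: [526.6, 220.6, 12.2]
tcp_rot: [-179.8, 0.1, 81.6]
ft_force: [-0.2, -0.2, -5.6]
finger_gap: 24.3
```

jog_arm --pt "0 0 0.002 0 0 0 1" --pt "0 0 0.004 0 0 0 1" --pt "0 0 0.006 0 0 0 1" --pt "0 0 0.006 0 0 0 1"

```text
time: 7.85
tool_pos: [528.7, 222.4, 9.3]
tcp_rot: [179.9, -0.0, 81.7]
ft_force: [0.1, -0.4, -4.2]
finger_gap: 23.8
```

```bash
python3 -c "
from bench import r
from h import *
go(r,527.8,223.4,4,81.8)
s=r.snapshot('side');crop(s,140,100,160,120,5,'pics/s10.png',1.6)
"
```

```text
t 7.85 pos [528.7 222.4   9.3] rot [179.9  -0.   81.7] F [ 0.1 -0.4 -4.2] gap 23.8
move [ 0.0009 -0.0011  0.0053] [ 0.0018 -0.0007 -0.002 ] rows 0.1 0.0
```

View pics/s10.png

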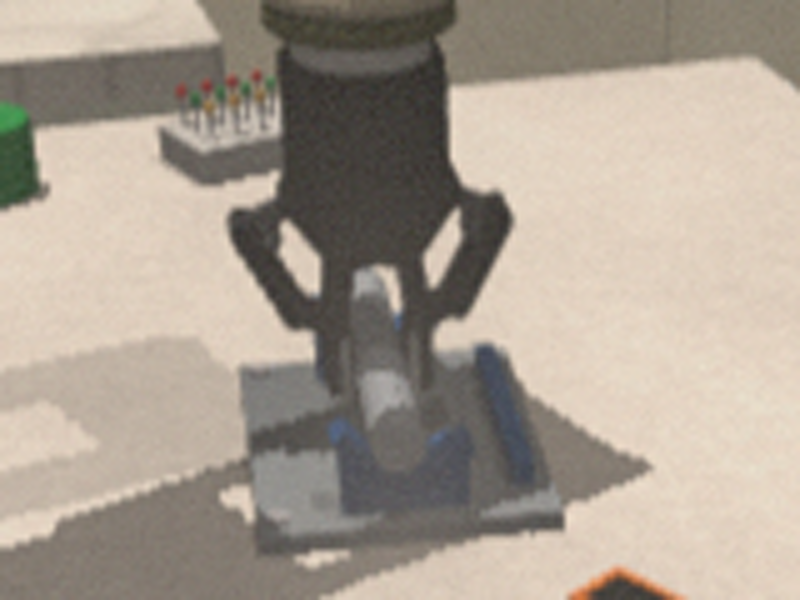

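jog_arm --pt "0 0 0.001 0 0 0 1" --pt "0 0 0.002 0 0 0 1" --pt "0 0 0.003 0 0 0 1" --pt "0 0 0.003 0 0 0 1"

```text
time: 8.23
tool_pos: [528.2, 222.3, 5.6]
tcp_rot: [179.9, -0.0, 81.7]
ft_force: [0.7, 0.0, -4.1]
finger_gap: 23.8
```

jog_arm --pt "0 0 0.001 0 0 0 1" --pt "0 0 0.002 0 0 0 1" --pt "0 0 0.002 0 0 0 1"

```text
time: 8.48
tool_pos: [528.9, 222.4, 4.6]
tcp_rot: [179.9, -0.0, 81.7]
ft_force: [0.4, -0.8, 2.0]
finger_gap: 23.9
```

Contact at reading 4.6, as predicted. One more millimetre, then release.

jog_arm --pt "0 0 0.001 0 0 0 1" --pt "0 0 0.001 0 0 0 0.6" --pt "0 0 0.001 0 0 0 0.5" --pt "0 0 0.001 0 0 0 0.4" --pt "0 0 0.001 0 0 0 0.3"

```text
time: 8.9
tool_pos: [528.3, 222.4, 2.8]
tcp_rot: [179.9, -0.0, 81.7]
ft_force: [-0.4, 0.2, 0.6]
finger_gap: 59.5
```

jog_arm --pt "0 0 0 0 0 0 0.2" --pt "0 0 0 0 0 0 0" --pt "0 0 0 0 0 0 0" --pt "0 0 0 0 0 0 0" --pt "0 0 0 0 0 0 0"

```text
time: 9.32
tool_pos: [528.2, 222.3, 2.7]
tcp_rot: [179.9, -0.0, 81.7]
ft_force: [-0.1, -0.1, 0.1]
finger_gap: 85.4
```

```bash
python3 -c "
from bench import r
from h import *
go(r,527.8,223.4,90,81.8)
s=r.snapshot('side');crop(s,140,100,160,120,5,'pics/s11.png',1.6)
"
```

```text
t 9.32 pos [528.2 222.3   2.7] rot [179.9  -0.   81.7] F [-0.1 -0.1  0.1] gap 85.4
move [ 0.0011 -0.0005 -0.0873] [ 0.0009 -0.0002 -0.0019] rows 2.1 0.0
```

View pics/s11.png

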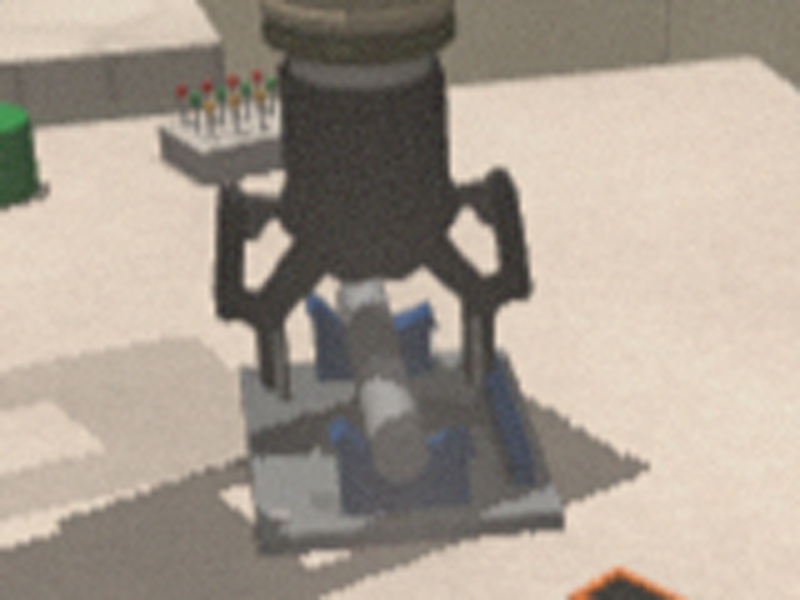

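The bar lies in both cradles, with the open fingers clear on both sides. Retreating straight up.

jog_arm --pt "0 0 -0.02 0 0 0 0" --pt "0 0 -0.055 0 0 0 0" --pt "0 0 -0.09 0 0 0 0" --pt "0 0 -0.12 0 0 0 0" --pt "0 0 -0.12 0 0 0 0"

```text
time: 9.78
tool_pos: [532.6, 223.7, 131.0]
tcp_rot: [179.3, -0.3, 81.7]
ft_force: [0.1, 0.7, 0.4]
finger_gap: 85.3
```

```bash
python3 -c "
from bench import r
from h import *
go(r,571,-16,95,30.9)
"
```

```text
t 9.78 pos [532.6 223.7 131. ] rot [179.3  -0.3  81.7] F [0.1 0.7 0.4] gap 85.3
move [-0.2319  0.0722  0.0356] [ 0.0084 -0.0102  0.8865] rows 5.9 7.1
```

jog_arm --pt "-0.232 0.072 0.02 0 0 0.887 0" --pt "-0.232 0.072 0.02 0 0 0.887 0" --pt "-0.232 0.072 0.02 0 0 0.887 0" --pt "-0.232 0.072 0.02 0 0 0.887 0" --pt "-0.232 0.072 0.02 0 0 0.887 0"

```text
time: 10.2
tool_pos: [560.4, 15.5, 105.6]
tcp_rot: [179.9, -0.1, 45.6]
ft_force: [-0.3, 0.2, 0.9]
finger_gap: 85.4
```

```bash
python3 -c "
from bench import r
from h import *
go(r,571,-16,95,30.9)
"
```

```text
t 10.2 pos [560.4  15.5 105.6] rot [ 1.799e+02 -1.000e-01  4.560e+01] F [-0.3  0.2  0.9] gap 85.4
move [-0.015   0.0296  0.0106] [ 0.0008 -0.0012  0.2559] rows 0.8 2.0
```

jog_arm --pt "-0.015 0.0296 0.0106 0 0 0.256 0" --pt "-0.015 0.0296 0.0106 0 0 0.256 0" --pt "-0.015 0.0296 0.0106 0 0 0.256 0" --pt "-0.015 0.0296 0.0106 0 0 0.256 0" --pt "-0.015 0.0296 0.0106 0 0 0.256 0"

```text
time: 10.62
tool_pos: [571.2, -13.4, 95.3]
tcp_rot: [180.0, -0.1, 31.5]
ft_force: [-0.9, -0.3, 0.4]
finger_gap: 85.4
```

```bash
python3 -c "
from bench import r
from h import *
go(r,571,-16,-4,30.9)
s=r.snapshot('side');crop(s,170,140,200,150,4,'pics/s12.png',1.6)
T=R.from_euler('z',30.9,degrees=True)
for p in[(-15,-20,50),(15,-20,50),(15,20,50),(-15,20,50)]:
  q=np.array([571.2,-16.2,0])+T.apply(p);print((w2px(s,q)-[170,140])*4)
s=r.snapshot('top');crop(s,130,180,180,120,4,'pics/t12.png',1.6)
"
```

```text
t 10.62 pos [571.2 -13.4  95.3] rot [ 1.80e+02 -1.00e-01  3.15e+01] F [-0.9 -0.3  0.4] gap 85.4
move [-0.0017  0.0021  0.0993] [ 0.0003 -0.0012  0.0105] rows 2.4 0.1
[393.7682104  344.35589497]
[431.16624552 319.59450892]
[369.95274882 293.06284781]
[332.00157182 316.62805523]
```

View pics/s12.png

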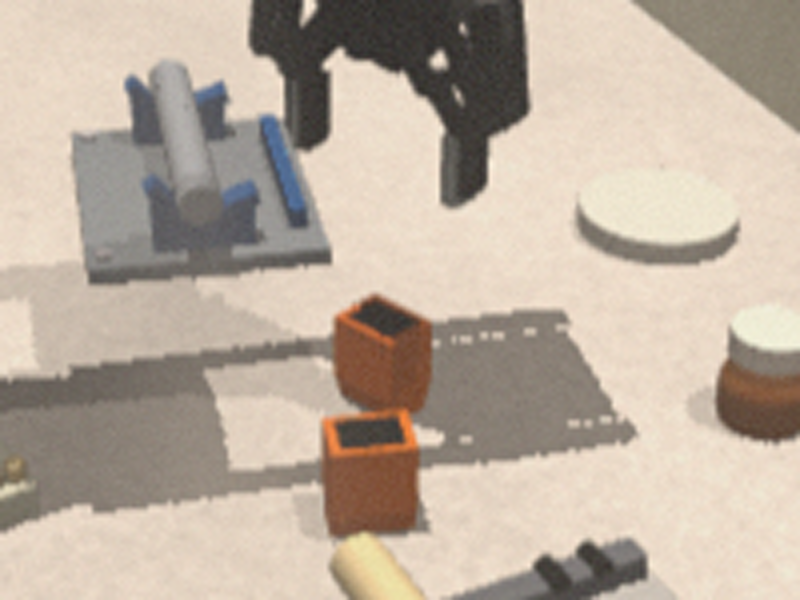

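View pics/t12.png

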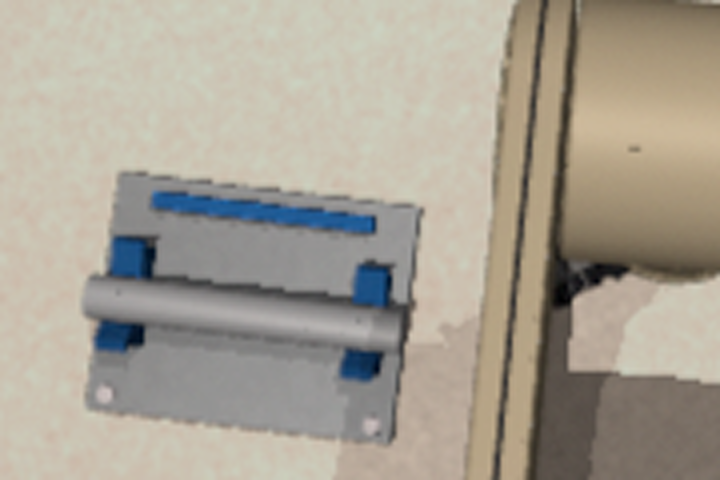

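The bar is seated symmetrically in both cradles. The side view shows the chock corners slightly off my prediction, so I'll fit its yaw from both views before gripping.

```bash
python3 -c "
from bench import r
from h import *
from scipy.optimize import least_squares
s=r.snapshot('side');crop(s,245,205,50,45,14,'pics/s13.png',1.8)
import cv2
t=cv2.imread('pics/top0.png');c=t[220:255,278:318];cv2.imwrite('pics/t13.png',cv2.convertScaleAbs(cv2.resize(c,None,fx=16,fy=16,interpolation=cv2.INTER_CUBIC),alpha=1.8))
"
```

```text
(no output)
```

View pics/s13.png

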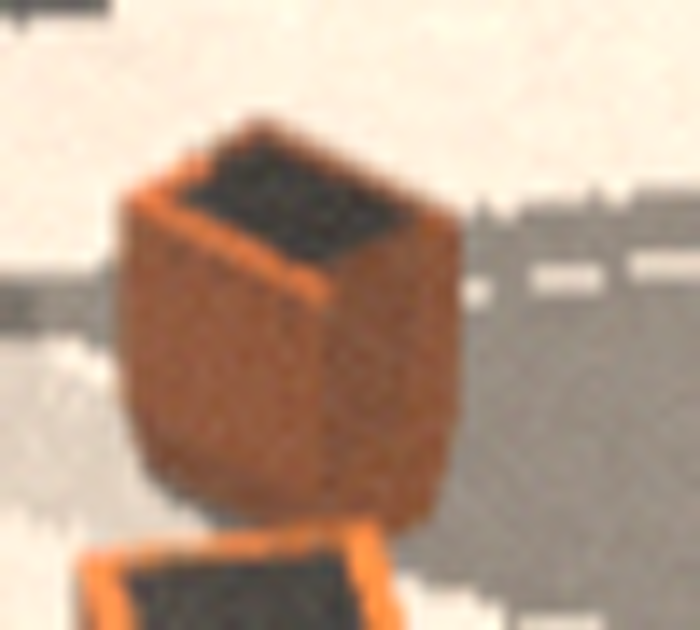

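View pics/t13.png

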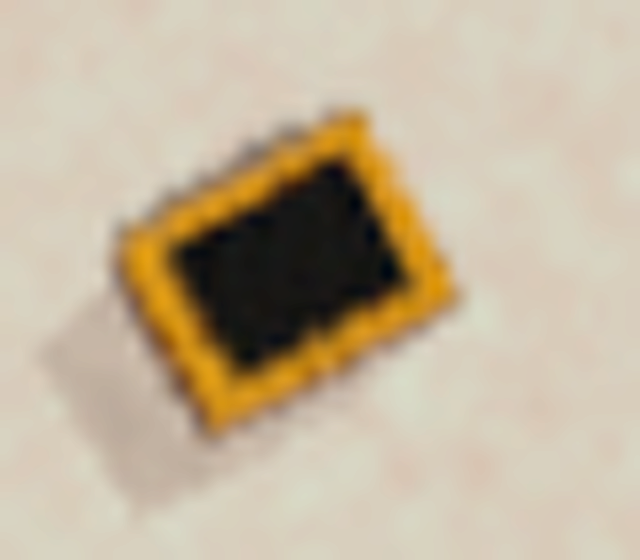

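```bash
python3 -c "
from bench import r
from h import *
from scipy.optimize import least_squares
s=r.snapshot('side');t=r.snapshot('top')
S=(np.array([(130,200),(262,122),(458,215),(330,295)])+.5)/14-.5+[245,205]
Tp=(np.array([(122,238),(358,112),(460,292),(212,432)])+.5)/16-.5+[278,220]
def f(p,w=3):
  T=R.from_euler('z',p[2],degrees=True)
  C=lambda L:[np.array([p[0],p[1],50])+T.apply([a,b,0]) for a,b in L]
  # top: left,far,right,near ; 
  ct=C([(-15+30,20),(15,-20),(-15,-20),(-15,20)])
  cs=C([(-15,20),(15,20),(15,-20),(-15,-20)])
  e=[]
  if w&1: e+=[w2px(t,c)-q for c,q in zip(ct,Tp)]
  if w&2: e+=[w2px(s,c)-q for c,q in zip(cs,S)]
  return np.array(e).ravel()
for w in(1,2,3):
  o=least_squares(f,[571,-16,31],args=(w,));print(w,o.x.round(1),o.fun.round(1))
"
```

```text
1 [571.4 -16.2  26.5] [-0.5  0.2  0.2 -0.2  0.1  0.2  0.1 -0.2]
2 [571.8 -15.5  28.5] [-0.6 -0.2 -0.1 -0.3  0.7  0.1 -0.   0.3]
3 [571.6 -16.   27.4] [-0.6  0.3  0.  -0.3  0.1 -0.   0.2 -0.2 -0.6 -0.2  0.1 -0.1  0.6  0.3
 -0.3  0.5]
```

Both views agree on the chock: (571.5, −16), yaw 27.4°, residuals under 0.7 px. Aligning and lowering.

```bash
python3 -c "
from bench import r
from h import *
go(r,571.5,-16,-16,27.4)
"
```

```text
t 10.87 pos [571.3 -13.3  95.4] rot [ 1.80e+02 -1.00e-01  3.14e+01] F [ 0.1 -0.  -0.4] gap 85.4
move [-0.0014  0.0023  0.1114] [ 0.0006 -0.0013  0.0693] rows 2.7 0.6
```

jog_arm --pt "-0.0014 0.0023 0.02 0 0 0.069 0" --pt "-0.0014 0.0023 0.045 0 0 0.069 0" --pt "-0.0014 0.0023 0.065 0 0 0.069 0" --pt "-0.0014 0.0023 0.08 0 0 0.069 0" --pt "-0.0014 0.0023 0.08 0 0 0.069 0"

```text
time: 11.28
tool_pos: [568.2, -16.1, 11.3]
tcp_rot: [-179.8, 0.2, 27.3]
ft_force: [-0.2, -0.2, -0.7]
finger_gap: 85.2
```

```bash
python3 -c "
from bench import r
from h import *
go(r,571.5,-16,-16,27.4)
s=r.snapshot('side');crop(s,200,165,140,105,5,'pics/s14.png',1.6)
"
```

```text
t 11.28 pos [568.2 -16.1  11.3] rot [-179.8    0.2   27.3] F [-0.2 -0.2 -0.7] gap 85.2
move [0.0031 0.0016 0.0273] [-0.0031  0.0042 -0.0009] rows 0.7 0.0
```

View pics/s14.png

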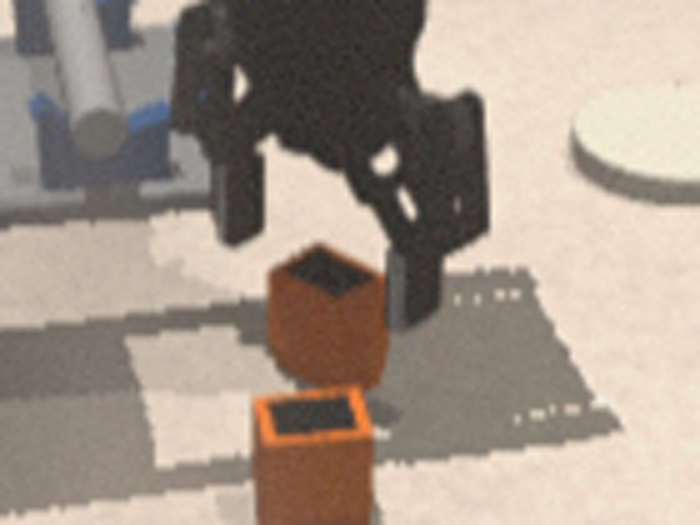

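jog_arm --pt "0 0 0.008 0 0 0 0" --pt "0 0 0.016 0 0 0 0" --pt "0 0 0.024 0 0 0 0" --pt "0 0 0.027 0 0 0 0" --pt "0 0 0.027 0 0 0 0"

```text
time: 11.75
tool_pos: [570.5, -16.8, -12.9]
tcp_rot: [-180.0, 0.0, 27.3]
ft_force: [-0.6, 0.5, -0.3]
finger_gap: 85.5
```

```bash
python3 -c "
from bench import r
from h import *
go(r,571.5,-16,-16,27.4)
s=r.snapshot('side');crop(s,200,165,140,105,5,'pics/s15.png',1.6)
"
```

```text
t 11.75 pos [570.5 -16.8 -12.9] rot [-180.     0.    27.3] F [-0.6  0.5 -0.3] gap 85.5
move [ 0.0012 -0.0003  0.0031] [-0.0005  0.0004 -0.0024] rows 0.1 0.0
```

View pics/s15.png

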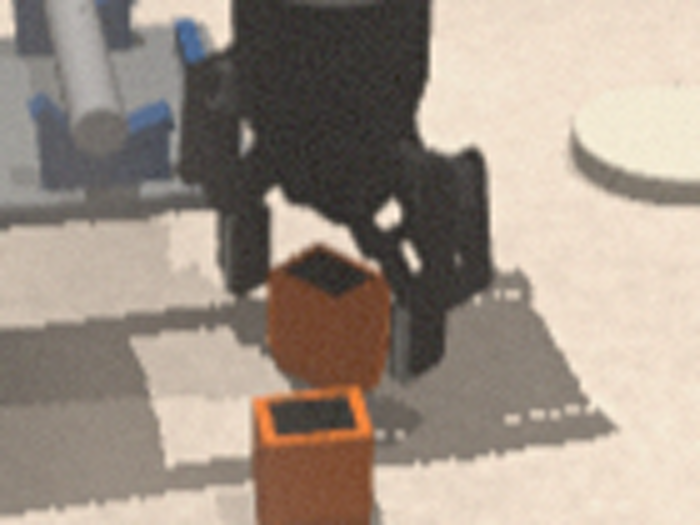

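jog_arm --pt "0.001 0 0.003 0 0 0 0" --pt "0.001 0 0.003 0 0 0 0.5" --pt "0.001 0 0.003 0 0 0 1" --pt "0.001 0 0.003 0 0 0 1" --pt "0.001 0 0.003 0 0 0 1" --newtons 40

```text
time: 12.22
tool_pos: [572.5, -16.4, -14.5]
tcp_rot: [180.0, -0.1, 27.3]
ft_force: [-3.8, -0.8, 15.4]
finger_gap: 39.6
```

jog_arm --pt "0 0 0 0 0 0 1" --pt "0 0 0 0 0 0 1" --pt "0 0 0 0 0 0 1" --pt "0 0 0 0 0 0 1"

```text
time: 12.55
tool_pos: [572.6, -16.5, -14.5]
tcp_rot: [180.0, -0.1, 27.3]
ft_force: [-0.0, -0.8, 3.5]
finger_gap: 39.5
```

jog_arm --pt "0 0 -0.01 0 0 0 1" --pt "0 0 -0.03 0 0 0 1" --pt "0 0 -0.06 0 0 0 1" --pt "0 0 -0.09 0 0 0 1" --pt "0 0 -0.09 0 0 0 1"

```text
time: 12.97
tool_pos: [576.4, -16.9, 82.7]
tcp_rot: [179.7, -0.5, 27.3]
ft_force: [1.9, 0.9, 0.9]
finger_gap: 39.6
```

```bash
python3 -c "
from bench import r
from h import *
go(r,561.5,218.5,85,-8.2)
s=r.snapshot('side');crop(s,200,120,140,105,5,'pics/s16.png',1.6)
"
```

```text
t 12.97 pos [576.4 -16.9  82.7] rot [179.7  -0.5  27.3] F [1.9 0.9 0.9] gap 39.6
move [ 0.0946 -0.2161 -0.0027] [ 0.0028 -0.0106  0.619 ] rows 5.7 5.0
```

View pics/s16.png

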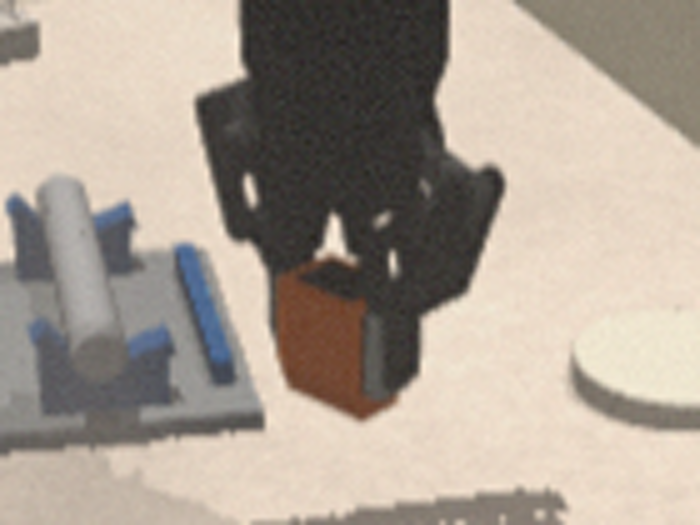

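The chock is held upright by its 40 mm ends (gap 39.6). Moving above the pocket.

jog_arm --pt "0.017 -0.038 0 0 0 0.11 1" --pt "0.034 -0.076 0 0 0 0.22 1" --pt "0.05 -0.114 0 0 0 0.34 1" --pt "0.066 -0.152 0 0 0 0.45 1" --pt "0.082 -0.188 0 0 0 0.55 1"

```text
time: 13.43
tool_pos: [557.6, 189.2, 74.2]
tcp_rot: [180.0, 0.0, -4.6]
ft_force: [1.8, 0.4, -0.1]
finger_gap: 39.4
```

```bash
python3 -c "
from bench import r
from h import *
go(r,561.5,218.5,75,-8.2)
"
```

```text
t 13.43 pos [557.6 189.2  74.2] rot [180.    0.   -4.6] F [ 1.8  0.4 -0.1] gap 39.4
move [ 0.0016 -0.0295 -0.0008] [0.0005 0.0007 0.0625] rows 0.7 0.5
```

jog_arm --pt "0.0008 -0.015 0 0 0 0.03 1" --pt "0.0016 -0.0295 0 0 0 0.0625 1" --pt "0.0016 -0.0295 0 0 0 0.0625 1" --pt "0.0016 -0.0295 0 0 0 0.0625 1" --pt "0.0016 -0.0295 0 0 0 0.0625 1"

```text
time: 13.85
tool_pos: [562.1, 216.4, 74.4]
tcp_rot: [180.0, 0.0, -7.8]
ft_force: [0.6, -0.9, -0.1]
finger_gap: 39.5
```

```bash
python3 -c "
from bench import r
from h import *
go(r,561.5,218.5,25,-8.2)
s=r.snapshot('side');crop(s,140,100,160,120,5,'pics/s17.png',1.6)
T=R.from_euler('z',-8.2,degrees=True)
for p in[(-15,-20,0),(15,-20,0),(15,20,0),(-15,20,0)]:
  q=np.array([561.5,218.5,62+77.5])+T.apply(p);print((w2px(s,q)-[140,100])*5)
s=r.snapshot('top');crop(s,130,200,130,98,6,'pics/t17.png',1.6)
"
```

```text
t 13.85 pos [562.1 216.4  74.4] rot [180.    0.   -7.8] F [ 0.6 -0.9 -0.1] gap 39.5
move [-0.0009 -0.002   0.0494] [0.0007 0.0003 0.0072] rows 1.2 0.1
[411.36632193 203.90857436]
[476.58681952 199.85770465]
[464.40164224 168.73468505]
[401.20680421 172.46824043]
```

View pics/s17.png

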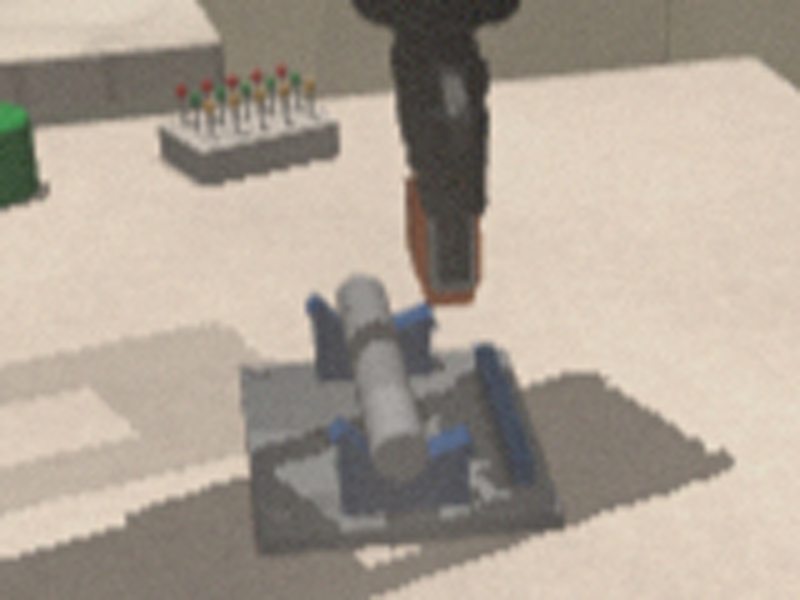

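View pics/t17.png

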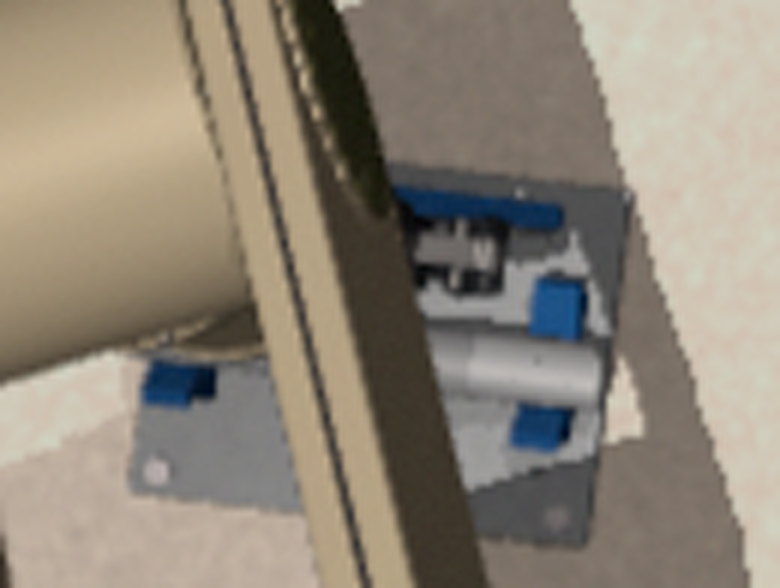

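The chock is over the strip between bar and curb, with its image width (408–480) matching prediction (411–476). Lowering.

jog_arm --pt "-0.0005 -0.002 0.012 0 0 0.006 1" --pt "-0.0005 -0.002 0.024 0 0 0.006 1" --pt "-0.0005 -0.002 0.036 0 0 0.006 1" --pt "-0.0005 -0.002 0.042 0 0 0.006 1" --pt "-0.0005 -0.002 0.042 0 0 0.006 1"

```text
time: 14.37
tool_pos: [560.3, 218.4, 29.7]
tcp_rot: [179.9, 0.2, -8.2]
ft_force: [0.1, -0.6, -0.8]
finger_gap: 39.6
```

```bash
python3 -c "
from bench import r
from h import *
go(r,561.5,218.5,-2,-8.2)
s=r.snapshot('side');crop(s,180,140,90,68,8,'pics/s18.png',1.8)
"
```

```text
t 14.37 pos [560.3 218.4  29.7] rot [179.9   0.2  -8.2] F [ 0.1 -0.6 -0.8] gap 39.6
move [ 0.0013 -0.0003  0.0317] [0.0019 0.0037 0.0002] rows 0.8 0.0
```

View pics/s18.png

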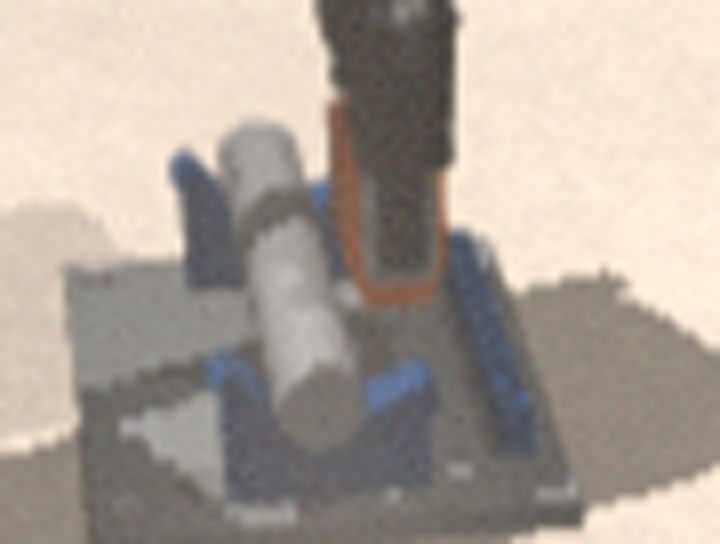

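jog_arm --pt "0.0005 0 0.007 0 0 0 1" --pt "0.0005 0 0.014 0 0 0 1" --pt "0.0005 0 0.021 0 0 0 1" --pt "0.0005 0 0.025 0 0 0 1" --pt "0.0005 0 0.025 0 0 0 1"

```text
time: 14.83
tool_pos: [562.0, 218.9, 6.5]
tcp_rot: [180.0, 0.1, -8.2]
ft_force: [-0.0, -0.2, -1.8]
finger_gap: 39.5
```

```bash
python3 -c "
from bench import r
from h import *
go(r,561.5,218.5,-2,-8.2)
s=r.snapshot('side');crop(s,180,140,90,68,8,'pics/s19.png',1.8)
"
```

```text
t 14.83 pos [562.  218.9   6.5] rot [ 1.8e+02  1.0e-01 -8.2e+00] F [-0.  -0.2 -1.8] gap 39.5
move [-0.0004  0.0005  0.0085] [0.0007 0.0011 0.0005] rows 0.2 0.0
```

View pics/s19.png

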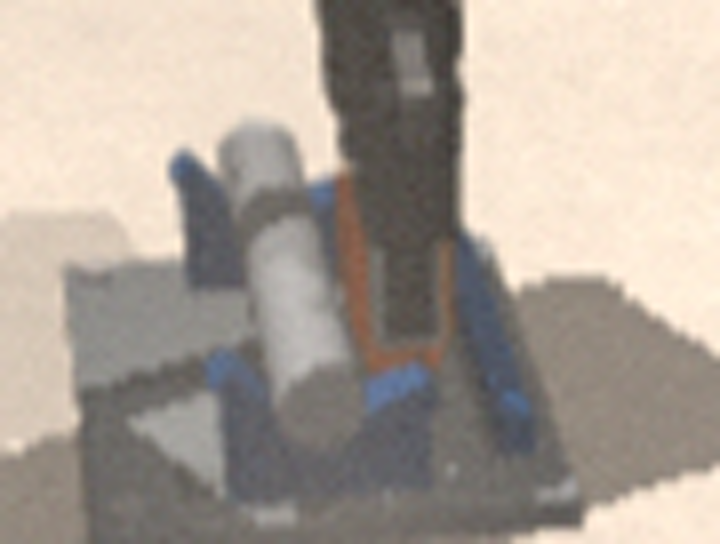

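The chock is between bar and curb and touching neither. Lowering the last few millimetres while watching force.

jog_arm --pt "0 0 0.002 0 0 0 1" --pt "0 0 0.004 0 0 0 1" --pt "0 0 0.006 0 0 0 1" --pt "0 0 0.006 0 0 0 1"

```text
time: 15.22
tool_pos: [562.9, 219.2, 1.8]
tcp_rot: [-180.0, -0.0, -8.2]
ft_force: [0.7, 1.0, -0.6]
finger_gap: 39.6
```

jog_arm --pt "0 0 0.001 0 0 0 1" --pt "0 0 0.002 0 0 0 1" --pt "0 0 0.002 0 0 0 1"

```text
time: 15.47
tool_pos: [563.0, 219.2, -0.0]
tcp_rot: [-180.0, -0.0, -8.2]
ft_force: [0.1, 0.6, -0.8]
finger_gap: 39.6
```

jog_arm --pt "0 0 0.001 0 0 0 1" --pt "0 0 0.002 0 0 0 1" --pt "0 0 0.002 0 0 0 1"

```text
time: 15.72
tool_pos: [563.0, 219.2, -2.0]
tcp_rot: [-180.0, -0.0, -8.2]
ft_force: [-0.1, -0.2, -1.2]
finger_gap: 39.5
```

jog_arm --pt "0 0 0.001 0 0 0 1" --pt "0 0 0.001 0 0 0 1"

```text
time: 15.88
tool_pos: [563.3, 219.3, -2.5]
tcp_rot: [-180.0, -0.1, -8.2]
ft_force: [-0.8, 1.1, 3.0]
finger_gap: 39.8
```

Touchdown at −2.5 as predicted. Opening only part way, to stay clear of the cradles.

jog_arm --pt "0 0 0 0 0 0 0.45" --pt "0 0 0 0 0 0 0.4" --pt "0 0 0 0 0 0 0.33" --pt "0 0 0 0 0 0 0.33" --pt "0 0 0 0 0 0 0.33"

```text
time: 16.3
tool_pos: [563.0, 219.2, -2.9]
tcp_rot: [-180.0, -0.1, -8.2]
ft_force: [0.2, 0.3, 0.0]
finger_gap: 57.2
```

```bash
python3 -c "
from bench import r
from h import *
go(r,561.5,218.5,100,-8.2)
s=r.snapshot('side');crop(s,180,140,90,68,8,'pics/s20.png',1.8)
"
```

```text
t 16.3 pos [563.  219.2  -2.9] rot [-1.8e+02 -1.0e-01 -8.2e+00] F [0.2 0.3 0. ] gap 57.2
move [-0.0013  0.0009 -0.1029] [-0.0002 -0.0009  0.0004] rows 2.5 0.0
```

View pics/s20.png

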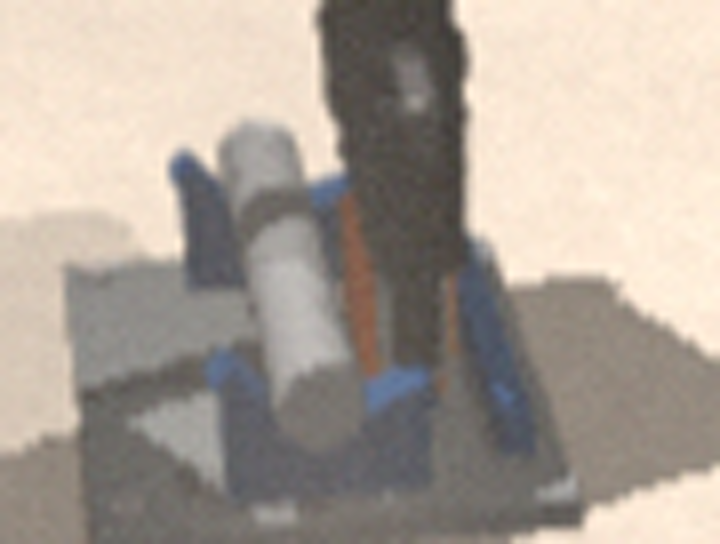

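Released (gap 57), no forces. Rising straight up.

jog_arm --pt "0 0 -0.008 0 0 0 0.33" --pt "0 0 -0.025 0 0 0 0.33" --pt "0 0 -0.055 0 0 0 0.33" --pt "0 0 -0.09 0 0 0 0.33" --pt "0 0 -0.125 0 0 0 0.33"

```text
time: 16.77
tool_pos: [562.2, 219.0, 123.4]
tcp_rot: [180.0, 0.0, -8.2]
ft_force: [0.4, -0.2, -0.3]
finger_gap: 57.3
```

jog_arm --pt "0 0.03 -0.03 0 0 0 0.3" --pt "0 0.07 -0.06 0 0 0 0.3" --pt "0 0.11 -0.08 0 0 0 0.3" --pt "0 0.15 -0.08 0 0 0 0.3" --pt "0 0.18 -0.08 0 0 0 0.3"

```text
time: 17.18
tool_pos: [538.2, 39.5, 205.8]
tcp_rot: [-180.0, -0.4, -8.1]
ft_force: [0.1, -0.1, -0.5]
finger_gap: 59.9
```

jog_arm --pt "0 0.01 0 0 0 0 0.3" --pt "0 0.01 0 0 0 0 0.3" --pt "0 0.01 0 0 0 0 0.3"

```text
time: 17.43
tool_pos: [535.9, 30.9, 202.5]
tcp_rot: [-179.9, -0.1, -8.3]
ft_force: [-0.3, -0.3, -0.9]
finger_gap: 59.9
```

```bash
python3 -c "
from bench import r
from h import *
go(r,561.5,218.5,100,-8.2)
s=r.snapshot('side');crop(s,180,140,90,68,8,'pics/s21.png',1.8)
s=r.snapshot('top');crop(s,140,210,110,82,7,'pics/t21.png',1.6);cv2.imwrite('pics/t21f.png',s['pixels'][:,:,::-1])
"
```

```text
t 17.43 pos [535.9  30.9 202.5] rot [-1.799e+02 -1.000e-01 -8.300e+00] F [-0.3 -0.3 -0.9] gap 59.9
move [-0.0018 -0.1892  0.1026] [-0.0009 -0.0014 -0.0014] rows 5.2 0.0
```

View pics/s21.png

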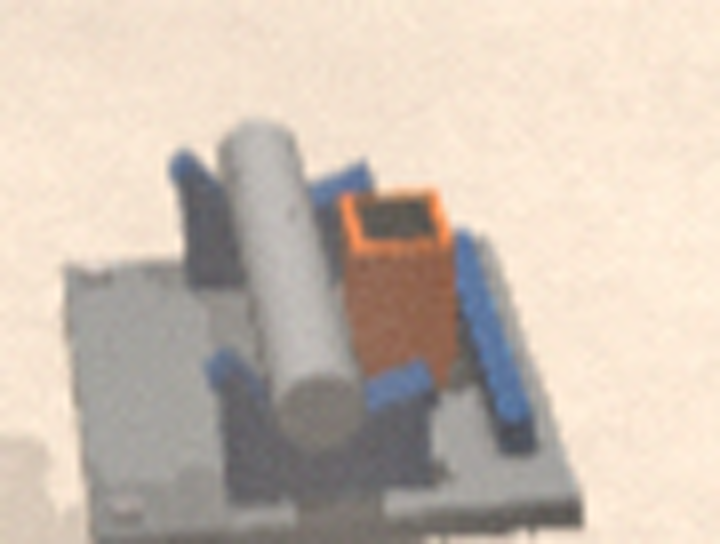

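View pics/t21.png

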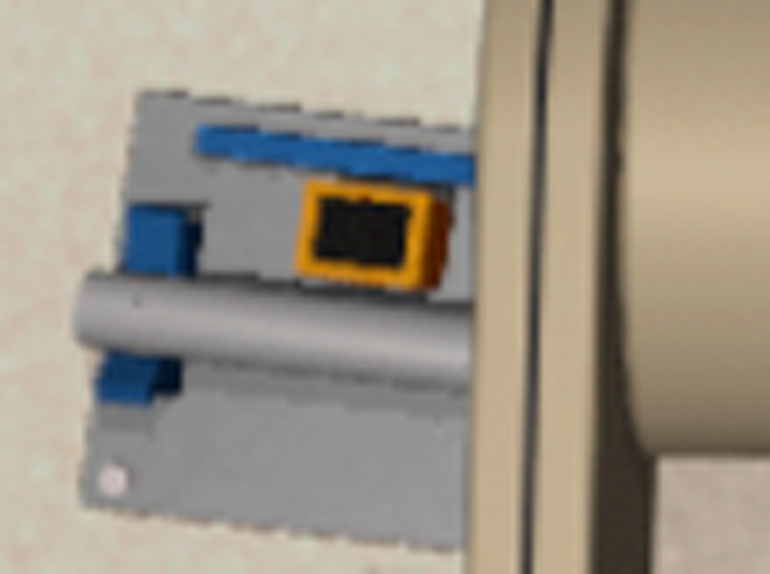

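View pics/t21f.png

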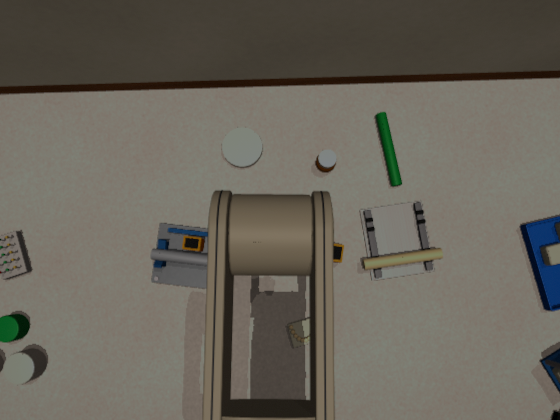

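The chock stands upright in the pocket, square to the bar. The bar is in both cradles and the ivory rod is still at (402,258). One numeric check, then hand-in.

```bash
python3 -c "
from bench import r
from h import *
t=r.snapshot('top');s=r.snapshot('side')
T=R.from_euler('z',-8.2,degrees=True);P=np.array([561.5,218.5,62])
def rep(c,n):
  d=c-P;print(n,'pocket frame',T.inv().apply(d).round(1).tolist(),T.inv().apply(d.mean(0)).round(1))
rep(np.array([px2w(t,140+u/7-.43,210+v/7-.43,62) for u,v in[(307,182),(438,195),(425,290),(298,277)]]),'top')
rep(np.array([px2w(s,180+u/8-.44,140+v/8-.44,62) for u,v in[(341,195),(438,190),(450,245),(355,252)]]),'side')
b=px2w(s,180+318/8-.44,140+412/8-.44,47);print('bar end',T.inv().apply(b-np.array([527.8,223.4,47])).round(1))
"
```

```text
top pocket frame [[15.2, 19.9, 0.0], [15.9, -22.5, 0.0], [-14.8, -22.4, 0.0], [-15.3, 18.5, 0.0]] [ 0.2 -1.6  0. ]
side pocket frame [[-13.2, 22.5, 0.0], [16.6, 20.9, 0.0], [14.5, -18.4, 0.0], [-13.9, -18.2, 0.0]] [1.  1.7 0. ]
bar end [  0.5 -88.3   0. ]
```

Both views put the chock within 2 mm of the pocket centre, and the bar end is within 2 mm of its seated place. Handing in.

```bash
python3 -c "
from bench import r
print(r.hand_in()); print(r.sense()['time'])"
```

```text
the job is handed in; nothing more can be done
None
the job is handed in; nothing more can be done
```

I lowered the titanium bar into the two V-cradles and stood the orange chock (the farther-left of the two) upright in the pocket. I handed in at about 17.6 s; the hand-in reports no verdict.

**Last checks:**
- **Chock:** within about 2 mm of the pocket centre in both camera views, upright and square to the bar.
- **Bar:** its near end is within 2 mm of where it should be when seated, and it lies in both cradles.
- **Ivory rod:** still where it started in the rack.
- **Gripper:** open and clear, with no force on it.

**What disagreed:** the fingertips were about 25 mm higher than the reported tool position implied. The first close therefore pinched only the top of the bar, with about 12 N upward. I reopened, measured the tips in the pictures, lowered further and regripped. All heights after that came from the images and felt contact.

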